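Tap the specimen dish central on the floating cold stage and cover it

ROBOT

A 6-joint arm with a two-finger parallel gripper is mounted at the origin on the work surface. World frame = base frame: x ahead of the robot, y to its left, z up, the work surface at z = 0. Lengths are in mm, angles in rad, forces in N, time in s.
With the tool pointing down it reaches from about 425 to 950 mm from the base axis. Payload 14.7 kg.
Tool frame: the origin (TCP) lies at the very end of the fingers, on their centre line; the grasp point (between the pads) lies r.grasp_offset behind it (r.grasp_offset is the distance from the TCP to the grasp point, in mm); z points along the fingers, y is the direction in which the jaws open and shut (so a half turn about z gives the same grasp; the last joint's range is limited). The gripper opens to 85 mm and grips with 20 to 120 N. Pads are 22 mm wide; open, the fingers measure 114 mm over their backs; the gripper's body (76 mm by 85 mm) begins 54 mm behind the grasp point. The pads swing forward as they close: fully open they stand 13 mm farther back than shut.
Start: joints at [-1.189, 0.48, 1.596, -0, 1.065, -0.047], TCP at [270.272, -591.139, 231.297] pointing down, gripper open.
Joint ranges: [-2.75, 2.75], [-0.82, 2.05], [0.23, 2.67], [-1.56, 4.7], [0.09, 2.69], [-2.92, 2.92]. Speed limits (rad/s): [1.89, 1.89, 2.39, 3.01, 3.01, 3.01].

INTERFACE

Orientations are given as a unit quaternion [x, y, z, w].
In Python, from plant import r gives the robot as it stands.
- The arm moves only by the shell command python3 -m pendant 'ROWS' [FORCE]. ROWS is JSON, a list of rows, each a list of 7 numbers: the turn, a rotation vector about the tool's x, y, z in rad, then the shift along the tool's x, y, z in m, then the closure in counts, from 0 (fully open) to 255 (shut). A call has 1 to 20 rows; each row shifts and turns the pose as measured when the row begins, along the tool's axes as they then stand; what a row does not reach is not made up. A row lasts 1/10 s, in which the tool goes at most 50 mm and 8.59 degrees, less where a joint would pass 70% of its speed; a pose out of reach is approached as far as the arm can. A call is refused whole if a number of a shift passes 0.05 or a number of a turn 0.15, either way. A call with a gripper value outside its range is refused whole. The fingers move at their own pace and stop on an object; FORCE is the grip in N (left out, the last holds). Time passes only in rows, so rows that do not move let the fingers close. It gives the time, the measured TCP pose, the force and the opening at its end, in the units of the state.
- r.sense(): the state, without advancing time (a new reading comes with each control period).
- r.get_image(name): name is "side" or "top" or "wrist"; returns a dict with "color" (384x512x3 uint8, red, green, blue), "fovy" (degrees; the focal length in pixels is half the picture's height over the tangent of half this angle, whatever the lens; pixels are square), "cx", "cy" (the principal point, pixels), "origin" and "attitude" of the camera in the world; the wrist camera has in their place "tool_from_camera" (4x4, takes a point from camera to tool coordinates, whose origin is the TCP and whose axes are the flange's). Camera axes: x right, y down, z forward; pixel columns grow to the right and rows downward; lengths in mm; the calibration is good to about 2 mm. A picture is of the moment at which its call begins: read the wrist's pose just before it. There is no depth.
- r.sign_off(): hands the job in, once; it reports no verdict.
The state is a dict: "time": time; "joint_positions": joint angles; "qvel": joint speeds; "effort": joint torques, N m; "position": TCP position; "ee_rot": TCP orientation; "wrist_force": force on the tool from outside, world axes, zero at the start; "moment": the same for the moment, N m; "gripper_width": opening from 0.0 (shut) to 1.0 (fully open).
Only numpy, scipy, OpenCV 4.12 (cv2) and the standard library are available. Lean on these libraries where they do the work, as an engineer would, in place of code of your own. Each camera call takes 0.05 s, during which the arm holds its last target.

TASK

The closed specimen dish has been left off-centre on the cold inspection stage, which floats on soft springs and carries it back a little after every tap. Tap it sideways with the fingertips, and back from the opposite side whenever it has gone past, until it rests centred on the raised silver disc to within 2 mm; tap slowly and gently (under 6 N and 10 cm/s, or the specimens shift), never lift it, and keep the fingers off the stage itself. Then set the clear cover gently over it, fully down around the silver disc without bearing on the dish, and let go, leaving the jar, spray bottle and tweezers where they are.

Things in the scene. Friction and masses are not known exactly. Their poses are not given: they have to be found in the camera images.
- station: Grey isolation base, 190 x 190 x 32 mm, fixed on the table; origin under its centre on the table, z up. On it a black drum (the cold stage) floats on soft springs: pushed sideways, even lightly, it gives by millimetres, alike in every direction (stops at 14 mm), and once let go it swings back to the middle of the base within a second, with what lies on it. It does not give downwards.
- mark (a point): Centre of the top face of the stage's raised silver disc when the stage is at rest: on the base's axis, 96 mm above the table; fixed to the base, it does not follow the stage's sway. The silver disc is 96 mm across and 4 mm high, square edged; the black drum top around it is 136 mm across and flat, 92 mm above the table.
- dish: Loose round specimen dish, 90 mm across, 18 mm high, straight sided, closed: steel bottom, blue rim, clear lid, tan pad inside. 0.30 to 0.49 kg. On the silver disc it takes 1.4 to 3.5 N to slide (more if the finger drags it down): the stage first gives 3 to 8 mm, and takes it back as much when let go. Origin: centre of its underside, z up. Centred, it leaves a silver rim of 3 mm.
- cover: Loose clear round cover, open below, with black foot ring and black knob: bore 100 mm, outside 109 mm, 34 mm high without the knob, 30 mm deep inside, 0.22 kg. Starts on the table. Origin at the centre of its open foot, z up. Seated, its foot stands on the black drum top around the silver disc (2 mm to spare all round), origin 92 mm above the table.
- cover_knob (a point): Point on the axis of the cover's knob (black, upright, 24 mm in diameter, 28 mm tall, rising from 34 to 62 mm above the cover's foot), 56 mm above the cover's foot: the grip point.
- jar: Bystander: amber specimen jar with white cap, 60 mm across, 85 mm tall; origin at the centre of its underside.
- spray: Bystander: white spray bottle with black trigger head, 68 mm across, 158 mm tall; origin at the centre of its underside, nozzle towards its -x.
- tweezers: Bystander: steel tweezers lying flat on the table, about 135 mm long, 9 mm high, tips towards its +x; origin on the table about mid-length.
Things that resemble listed ones, but are neither listed nor needed, are in the scene too. What is shaped like the cover but purple or yellow is not meant.

How it is judged (in metres and radians):
On the way:
1. the dish lies at rest, untouched, centred on the silver disc to within 2 mm, the cover not yet on (horizontal distance between dish and mark below 0.002 m and linear speed of dish below 0.005 m/s and contact force between each of the arm, the fingers and dish below 0.05 N and horizontal distance between cover and mark above 0.06 m), for 0.4 s.
At the end, for the whole second after the job is handed in: The dish lies flat on the silver disc, its centre within 2 mm of the disc's centre; the cover stands level and fully down around the disc (foot within 1.5 mm of the drum top, within 3.5 mm of the disc's centre), released; everything at rest (horizontal distance between dish and mark below 0.002 m and z of dish in the frame of mark between -0.0015 and 0.0015 m and angle between each of dish, cover's own z axis and vertical below 0.02 rad and z of cover in the frame of mark below -0.0025 m and horizontal distance between cover and mark below 0.0035 m and linear speed of each of cover, dish below 0.005 m/s); the robot touches nothing.
It fails at once if the dish is pushed with more than 6 N or slid faster than 10 cm/s (contact force between any of the fingers, the arm and dish above 6 N or linear speed of dish above 0.1 m/s).
It fails at once if the dish is lifted (more than 5 mm), tipped (more than 0.1 rad) or slid off the disc (z of dish in the frame of mark above 0.005 m or z of dish in the frame of mark below -0.003 m or angle between dish's own z axis and vertical above 0.1 rad).
It fails at once if the fingers or arm bear on the stage or its base (more than 4 N) (contact force between any of the fingers, the arm and station above 4 N).
It fails at once if the cover bears on the dish (more than 1.5 N) or is dropped or forced onto the stage (more than 25 N) (contact force between cover and dish above 1.5 N or contact force between cover and station above 25 N).
It fails at once if the jar, spray bottle or tweezers are moved (more than 15 mm) (distance of any of jar, spray, tweezers from where it was at the start of the episode above 0.015 m).
It also fails if it takes over 67 s, if anything falls off the work surface, if the arm or the gripper's body presses on something with over 40 N, if the wrist force passes 120 N, or if a joint passes its speed limit or range.

## Working session

There is one attempt and no reset: what is moved stays moved. The work goes in short steps, Python scripts to look and compute and a shell command to move; the robot and the scene stay as the last step left them, time stands still between calls to the robot, and variables do not carry over. Pictures are saved under pics/ and viewed, and the job is handed in when it is done.

```bash
ls; mkdir -p pics
cat > h.py <<'E'
import numpy as np, cv2
from plant import r
from scipy.spatial.transform import Rotation as R
def snap(n,f):
    im=r.get_image(n); cv2.imwrite('pics/'+f+'.png',im['color'][:,:,::-1]); return im
E
python3 - <<'E'
from h import *
s=r.sense(); print(s, r.grasp_offset)
for n in ['side','top','wrist']:
    im=snap(n,n+'0'); print(n,{k:v for k,v in im.items() if k!='color'})
E
```

```text
pics
{'time': 0.0, 'joint_positions': array([-1.18859052e+00,  4.80846518e-01,  1.59685407e+00, -5.79122086e-06,
        1.06510646e+00, -4.66284718e-02]), 'qvel': array([ 3.18816946e-04, -6.42863639e-04, -1.12566125e-03,  1.40748979e-03,
        1.11369786e-03, -4.34354997e-05]), 'effort': array([ 6.25017958e-03, -9.50637460e+01, -4.30191636e+01,  2.63459315e-04,
        1.19677390e-02,  2.89722004e-05]), 'position': array([ 270.12625282, -590.76635752,  230.67024587]), 'ee_rot': array([ 9.77100101e-01,  2.12779284e-01, -1.03900243e-04, -5.98247231e-04]), 'wrist_force': array([0.6644995 , 0.76658804, 0.36814937]), 'moment': array([-0.02251994,  0.03387074,  0.0125559 ]), 'gripper_width': 1.0018058381242254} 18.700000000000003
side {'fovy': 44.88788843085992, 'cx': 261.0025996385078, 'cy': 192.17316067109437, 'origin': array([345.91932315, 782.65466799, 731.066114  ]), 'attitude': array([-0.148171  ,  0.87734614, -0.44940919,  0.07962712])}
top {'fovy': 50.71437838889691, 'cx': 254.63896152294095, 'cy': 192.35957679718206, 'origin': array([ 547.73537756,  -35.01277141, 1147.59340087]), 'attitude': array([ 0.71343331, -0.69955424,  0.0279048 , -0.02929327])}
wrist {'fovy': 70.37018346613557, 'cx': 253.63111992434517, 'cy': 193.25656861042452, 'tool_from_camera': array([[-7.64942947e-06, -9.58706736e-01, -2.84396546e-01,
         7.19381857e+01],
       [ 9.99999957e-01, -9.08152311e-05,  2.79243000e-04,
         6.06679216e-01],
       [-2.93539683e-04, -2.84396531e-01,  9.58706695e-01,
        -1.42515891e+02],
       [ 0.00000000e+00,  0.00000000e+00,  0.00000000e+00,
         1.00000000e+00]])}
```

View pics/top0.png

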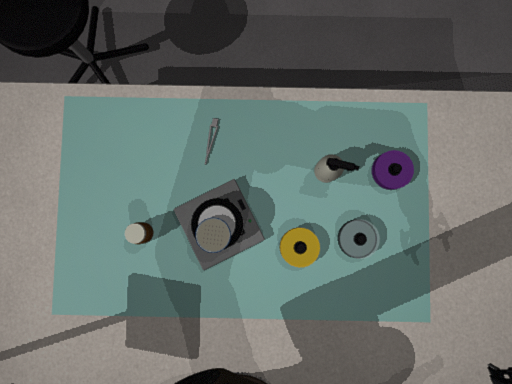

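View pics/side0.png

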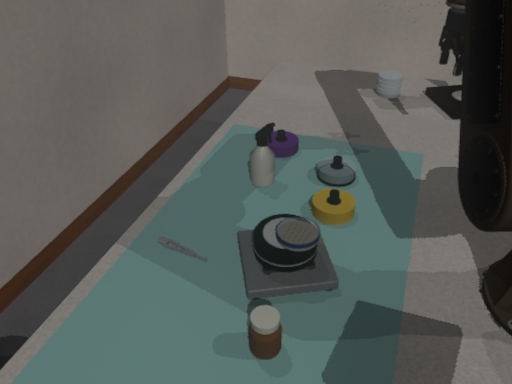

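View pics/wrist0.png

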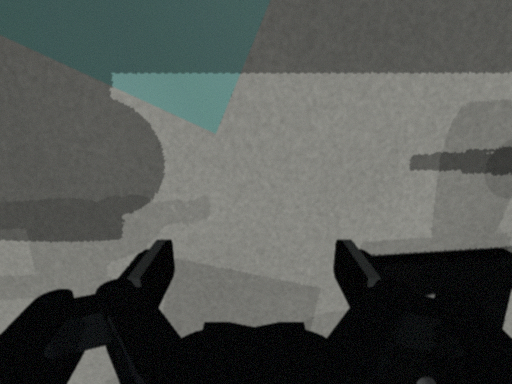

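Covers in the top view: clear at (358,238), yellow at (300,247), purple at (393,170). The clear one fits (black foot ring, black knob). I'll confirm it in an enlarged crop and look closely at the station.

Run:
```python
import cv2,numpy as np
a=cv2.imread('pics/top0.png')
c1=cv2.resize(a[170:275,165:270],None,fx=5.5,fy=5.5,interpolation=cv2.INTER_CUBIC)[:577,:400*2]
c2=cv2.resize(a[205:275,325:395],None,fx=3.0,fy=3.0,interpolation=cv2.INTER_CUBIC)
o=np.zeros((577,577+210,3),np.uint8); o[:,:577]=c1[:577,:577]; o[:210,577:]=c2
o=np.clip(o.astype(float)*1.6,0,255).astype(np.uint8)
cv2.imwrite('pics/crop0.png',o)
```

```text
(no output)
```

View pics/crop0.png

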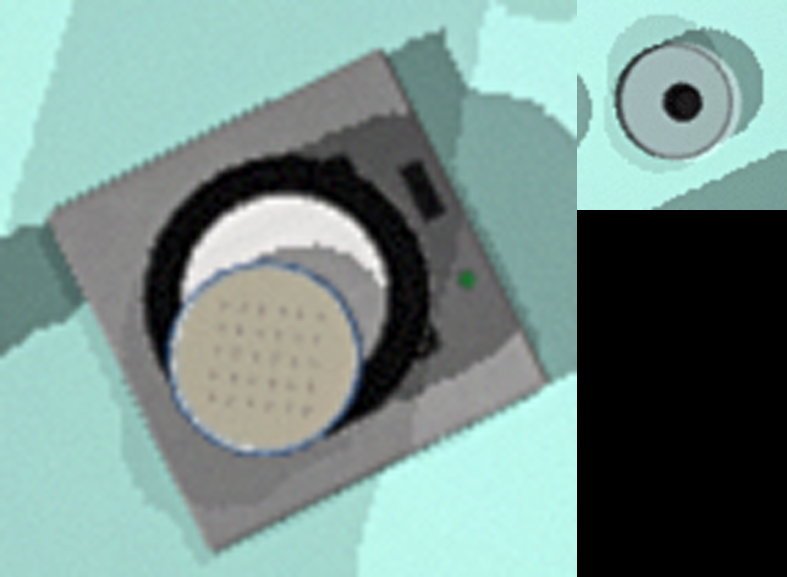

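The crop confirms the clear cover: clear shell, black foot ring and black knob, at (358,238). The dish is at about (213,235), off the disc centre at about (217,224).

```bash
cat >> h.py <<'E'
def K(im):
    f=im['color'].shape[0]/2/np.tan(np.radians(im['fovy'])/2); return f
def pose(im,s=None):
    if 'origin' in im: return np.array(im['origin']),R.from_quat(im['attitude']).as_matrix()
    T=np.array(im['tool_from_camera']); Rt=R.from_quat(s['ee_rot']).as_matrix()
    return Rt@T[:3,3]+np.array(s['position']), Rt@T[:3,:3]
def back(im,uv,z,s=None):
    o,A=pose(im,s); f=K(im); uv=np.atleast_2d(uv).astype(float)
    d=np.c_[(uv[:,0]-im['cx'])/f,(uv[:,1]-im['cy'])/f,np.ones(len(uv))]@A.T
    return (o+d*((z-o[2])/d[:,2])[:,None])[:,:2]
def proj(im,P,s=None):
    o,A=pose(im,s); f=K(im); c=(np.atleast_2d(P)-o)@A
    return np.c_[im['cx']+f*c[:,0]/c[:,2],im['cy']+f*c[:,1]/c[:,2]]
E
python3 - <<'E'
from h import *
im=r.get_image('top')
c=lambda p:np.array(p)/5.5+np.array([165,170])-0.4
cor=c([(50,212),(384,50),(550,380),(215,552)])
B=back(im,cor,32); print('base',B.round(1),B.mean(0).round(1),[np.linalg.norm(B[i]-B[i-1]).round(1) for i in range(4)])
print('dish',back(im,c((265,358)),114).round(1))
print('drum',back(im,c((287,298)),92).round(1))
k=np.array([(682,102),(676,101)],float); k[:,0]-=577
k=k/3+[325,205]
print('cover knobtop',back(im,k[0],62),'ring',back(im,k[1],30))
for n,p,z in [('jar',(139,233),85),('spray',(326,169),110),('twz',(212,140),0),('yel',(300,247),62)]: print(n,back(im,p,z).round(0))
E
```

```text
base [[590.2 190.2]
 [675.1  24.8]
 [511.5 -61.7]
 [423.7 102.5]] [550.1  63.9] [np.float64(188.2), np.float64(185.8), np.float64(185.0), np.float64(186.2)]
dish [[521.7  72. ]]
drum [[549.5  64.6]]
cover knobtop [[ 516.66337188 -314.95914199]] ring [[ 516.54784675 -317.73219741]]
jar [[522. 268.]]
spray [[ 696. -215.]]
twz [[789.  94.]]
yel [[ 492. -155.]]
```

```bash
python3 -m pendant '[[0,0,0,0.0404,-0.0283,-0.005,255],[0,0,0,0.0404,-0.0283,-0.005,255],[0,0,0,0.0404,-0.0283,-0.005,255],[0,0,0,0.0404,-0.0283,-0.005,255],[0,0,0,0.0404,-0.0283,-0.005,255],[0,0,0,0.0404,-0.0283,-0.005,255],[0,0,0,0.0404,-0.0283,-0.005,255],[0,0,0,0.0404,-0.0283,-0.005,255],[0,0,0.15,0,0,0,255],[0,0,0.15,0,0,0,255],[0,0,0.15,0,0,0,255],[0,0,0.15,0,0,0,255],[0,0,0.11,0,0,0,255]]'
cat >> h.py <<'E'
def st(tx=None,ty=None):
    s=r.sense(); M=R.from_quat(s['ee_rot']).as_matrix()
    print('t',round(s['time'],2),'pos',np.round(s['position'],1),'ang',round(np.degrees(np.arctan2(M[1,0],M[0,0])),1),'zax',M[:,2].round(3),'F',np.round(s['wrist_force'],1),'j6',round(s['joint_positions'][5],2),'w',round(s['gripper_width'],3))
    if tx is not None:
        d=M.T@(np.array([tx,ty,s['position'][2]])-s['position']); print('tool shift',d.round(1))
    return s
E
python3 -c "
from h import *
st(446,94)"
```

```text
time: 1.5
position: [473.6, -241.7, 270.3]
ee_rot: [0.989, -0.148, 0.0, -0.001]
wrist_force: [-0.6, 0.2, -0.1]
gripper_width: -0.002
t 1.5 pos [ 473.6 -241.7  270.3] ang -17.0 zax [ 0.     0.001 -1.   ] F [-0.6  0.2 -0.1] j6 1.34 w -0.002
tool shift [-124.8 -312.9    0.4]
```

```bash
python3 -m pendant '[[0,0,0,-0.0178,-0.0447,0,255],[0,0,0,-0.0178,-0.0447,0,255],[0,0,0,-0.0178,-0.0447,0,255],[0,0,0,-0.0178,-0.0447,0,255],[0,0,0,-0.0178,-0.0447,0,255],[0,0,0,-0.0178,-0.0447,0,255],[0,0,0,-0.0178,-0.0447,0,255],[0,0,0,0,0,0,255],[0,0,0,0,0,0,255]]'
python3 -c "
from h import *
s=st(446,94)
im=snap('wrist','w1')
import pickle; pickle.dump((s,im),open('w1.pkl','wb'))
"
```

```text
time: 2.4
position: [446.6, 105.7, 270.3]
ee_rot: [0.988, -0.152, 0.001, -0.001]
wrist_force: [0.1, -0.7, -0.6]
gripper_width: -0.001
t 2.4 pos [446.6 105.7 270.3] ang -17.4 zax [ 0.003  0.001 -1.   ] F [ 0.1 -0.7 -0.6] j6 2.04 w -0.001
tool shift [ 3.  11.4 -0. ]
```

View pics/w1.png

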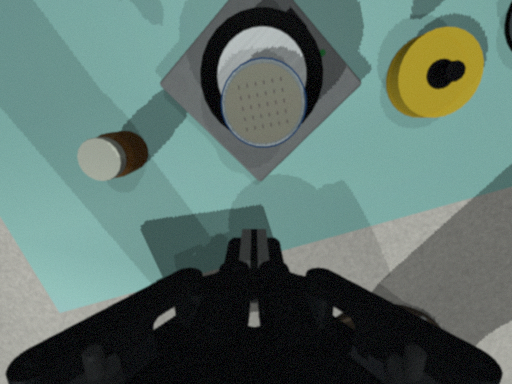

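The dish shows at (263,102), the silver disc behind it at about (261,70), and the jar at (105,158). Next is a fit routine for the drum, disc and dish circles.

```bash
cat >> h.py <<'E'
from scipy.optimize import minimize
from scipy.ndimage import map_coordinates
def fit(im,s,z,rad,c0,chan,kind,win=8,clip=25):
    """centre (world xy) of a horizontal circle. kind 'edge+': brighter inside, 'edge-': brighter outside, 'ridge'"""
    img=im['color'].astype(float); 
    I={'g':img.mean(2),'b':img[:,:,2]-img[:,:,0]}[chan]; I=cv2.GaussianBlur(I,(0,0),0.7)
    th=np.linspace(0,2*np.pi,240,endpoint=False)
    def samp(c,rr):
        P=np.c_[c[0]+rr*np.cos(th),c[1]+rr*np.sin(th),np.full(240,z)]
        uv=proj(im,P,s); return map_coordinates(I,[uv[:,1],uv[:,0]],order=1,mode='nearest')
    d=1.2
    def sc(c):
        if kind=='ridge': v=samp(c,rad)*1-0.5*(samp(c,rad-4)+samp(c,rad+4))
        else:
            v=samp(c,rad-d)-samp(c,rad+d)
            if kind=='edge-': v=-v
        return -np.mean(np.clip(v,0,clip))
    g=[(sc((c0[0]+i,c0[1]+j)),c0[0]+i,c0[1]+j) for i in np.arange(-win,win+1,1.) for j in np.arange(-win,win+1,1.)]
    b=min(g); m=minimize(sc,b[1:],method='Nelder-Mead',options=dict(initial_simplex=[b[1:],(b[1]+.7,b[2]),(b[1],b[2]+.7)],xatol=.02,fatol=1e-4))
    return m.x,-m.fun
def measure(im,s,dish0=(522,72),mark0=(550,64),tag=None):
    a=fit(im,s,92,68,mark0,'g','edge-'); b=fit(im,s,96,48,mark0,'g','edge+',clip=40); c=fit(im,s,114,44.5,dish0,'b','ridge',win=10)
    print('drum',a[0].round(2),round(a[1],1),'disc',b[0].round(2),round(b[1],1),'dish',c[0].round(2),round(c[1],1),'dish-drum',(c[0]-a[0]).round(2),'dish-disc',(c[0]-b[0]).round(2))
    if tag:
        o=cv2.resize(im['color'][:,:,::-1],None,fx=3,fy=3,interpolation=cv2.INTER_CUBIC)
        t=np.linspace(0,2*np.pi,200)
        for (q,_),rad,z,col in [(a,68,92,(0,255,255)),(b,48,96,(0,0,255)),(c,45,114,(0,255,0))]:
            uv=proj(im,np.c_[q[0]+rad*np.cos(t),q[1]+rad*np.sin(t),np.full(200,z)],s)*3+1
            cv2.polylines(o,[uv.astype(int).reshape(-1,1,2)],True,col,1)
        m=(uv.mean(0)).astype(int); x0=max(0,min(m[0]-350,o.shape[1]-700)); y0=max(0,min(m[1]-300,o.shape[0]-600))
        cv2.imwrite('pics/'+tag+'.png',np.clip(o[y0:y0+600,x0:x0+700]*1.5,0,255).astype(np.uint8))
    return a[0],b[0],c[0]
E
python3 - <<'E'
from h import *
import pickle
s,im=pickle.load(open('w1.pkl','rb'))
measure(im,s,tag='m1')
im=r.get_image('top'); measure(im,None,tag='m1t')
E
```

```text
drum [548.29  64.74] 19.8 disc [550.94  63.53] 26.0 dish [520.93  71.35] 22.7 dish-drum [-27.35   6.6 ] dish-disc [-30.01   7.82]
drum [549.51  65.87] 18.0 disc [549.25  65.74] 26.2 dish [521.89  72.5 ] 15.9 dish-drum [-27.62   6.63] dish-disc [-27.36   6.76]
```

View pics/m1.png

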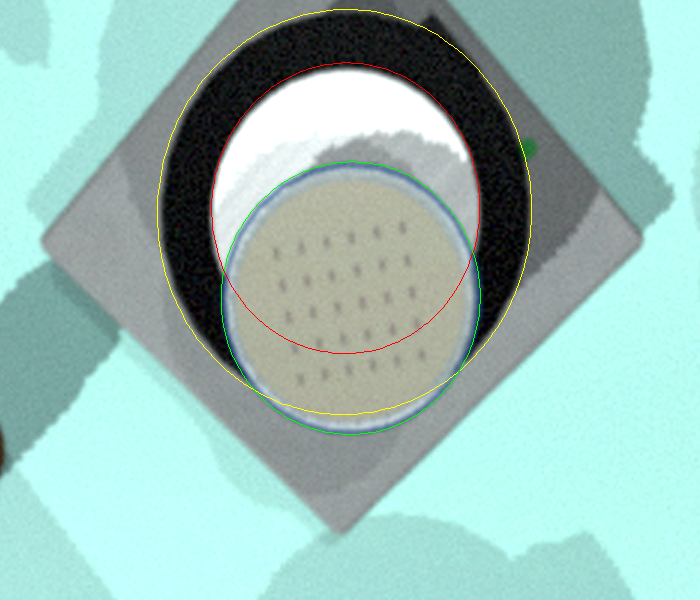

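View pics/m1t.png

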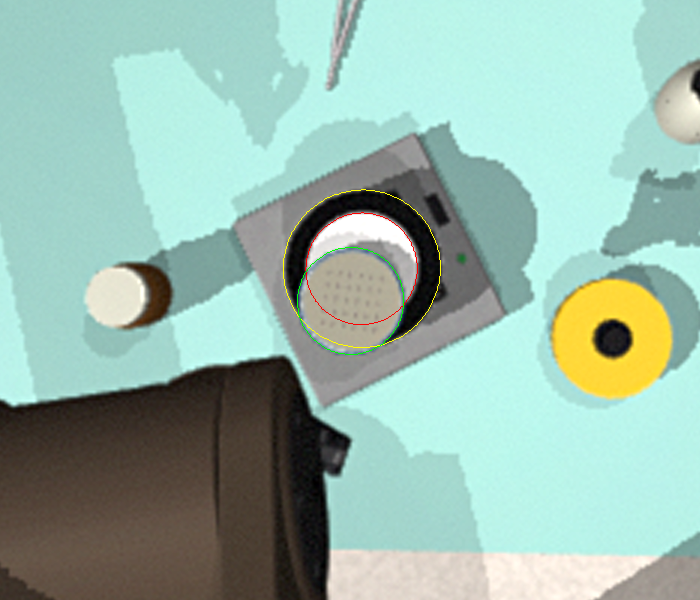

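Wrist and top agree: the dish is about (-27.5, +6.7) mm from the mark at about (549.5, 65). I'll go down behind it to about z = 104 for a tap along -13.6°.

```bash
python3 -c "
from h import *
st(438,92)"
python3 -m pendant '[[0,0,-0.066,-0.004,0.0155,0.040,255],[0,0,0,0,0,0.040,255],[0,0,0,0,0,0.040,255],[0,0,0,0,0,0.02,255],[0,0,0,0,0,0.01,255],[0,0,0,0,0,0,255]]'
python3 -c "
from h import *
st(438,92)"
```

```text
t 2.5 pos [446.8 104.5 270.3] ang -17.6 zax [ 0.003  0.001 -1.   ] F [-0.1 -0.5 -0.2] j6 2.04 w 0.001
tool shift [-4.6 14.6 -0. ]
time: 3.1
position: [441.8, 82.3, 116.5]
ee_rot: [0.992, -0.125, 0.004, -0.001]
wrist_force: [-0.6, 0.1, 0.3]
gripper_width: -0.003
t 3.1 pos [441.8  82.3 116.5] ang -14.4 zax [ 0.007  0.001 -1.   ] F [-0.6  0.1  0.3] j6 1.94 w -0.003
tool shift [-6.1 -8.5 -0. ]
```

```bash
python3 -m pendant '[[0,-0.006,0.012,-0.003,-0.0085,0.012,255],[0,0,0,0,0,0,255],[0,0,0,0,0,0,255]]'
python3 -c "
from h import *
s=st(438,92);im=snap('wrist','w2'); measure(im,s,tag='m2'); st(467,85)"
```

```text
time: 3.4
position: [442.4, 90.1, 104.6]
ee_rot: [0.991, -0.134, 0.001, -0.002]
wrist_force: [-0.1, -0.1, -0.0]
gripper_width: -0.001
t 3.4 pos [442.4  90.1 104.6] ang -15.4 zax [ 0.003  0.003 -1.   ] F [-0.1 -0.1 -0. ] j6 1.97 w -0.001
tool shift [-4.7 -0.7 -0. ]
drum [544.92  69.53] 8.7 disc [550.91  63.95] 12.3 dish [521.27  71.04] 17.0 dish-drum [-23.65   1.51] dish-disc [-29.65   7.09]
t 3.45 pos [442.3  90.1 104.7] ang -15.4 zax [ 0.003  0.003 -1.   ] F [ 0.  -0.1 -0.8] j6 1.97 w 0.002
tool shift [25.1 -1.6  0.1]
```

View pics/w2.png

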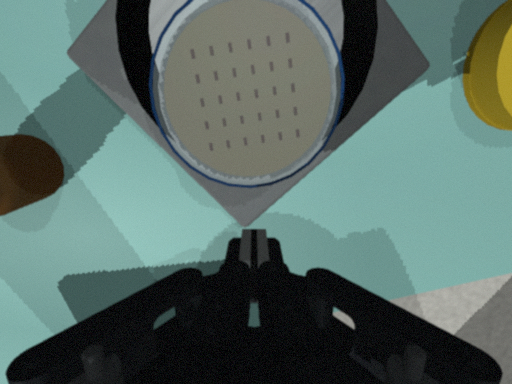

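```bash
python3 -m pendant '[[0,0,0,0.005,-0.0003,0,255],[0,0,0,0.005,-0.0003,0,255],[0,0,0,0.004,-0.0002,0,255],[0,0,0,0.003,-0.0001,0,255],[0,0,0,0.0015,-0.0001,0,255],[0,0,0,0.0015,-0.0001,0,255],[0,0,0,0.0015,-0.0001,0,255],[0,0,0,0.0015,-0.0001,0,255],[0,0,0,0.0015,-0.0001,0,255]]'
python3 -c "
from h import *
s=st(467,85);im=snap('wrist','w3'); print(fit(im,s,114,44.5,(521,71),'b','ridge'))"
```

```text
time: 4.35
position: [469.3, 84.8, 106.3]
ee_rot: [0.991, -0.133, 0.002, -0.002]
wrist_force: [-2.3, 0.1, 0.5]
gripper_width: -0.003
t 4.35 pos [469.3  84.8 106.3] ang -15.3 zax [ 0.005  0.003 -1.   ] F [-2.3  0.1  0.5] j6 1.95 w -0.003
tool shift [-2.2  0.4 -0. ]
(array([523.37323938,  70.42558882]), np.float64(19.803580022018856))
```

```bash
python3 -m pendant '[[0,0,0,0.0012,-0.0001,0.0006,255],[0,0,0,0.0012,-0.0001,0.0006,255],[0,0,0,0.0012,-0.0001,0.0004,255],[0,0,0,0.0012,-0.0001,0.0002,255]]'
python3 -c "
from h import *
s=st(467,85);im=snap('wrist','w3'); print(fit(im,s,114,44.5,(525,71),'b','ridge'),fit(im,s,96,48,(550,64),'g','edge+'))"
```

```text
time: 4.8
position: [473.6, 83.9, 104.2]
ee_rot: [0.991, -0.133, 0.002, -0.002]
wrist_force: [-3.0, 0.4, 2.8]
gripper_width: 0.002
t 4.8 pos [473.6  83.9 104.2] ang -15.3 zax [ 0.004  0.003 -1.   ] F [-3.   0.4  2.8] j6 1.94 w 0.002
tool shift [-6.6  0.6 -0. ]
(array([527.58412105,  69.2003851 ]), np.float64(19.590975878701745)) (array([556.26432131,  62.73539784]), np.float64(11.716098357530267))
```

```bash
python3 -m pendant '[[0,0,0,0.0008,-0.0001,-0.0003,255],[0,0,0,0.0012,-0.0001,-0.0001,255],[0,0,0,0.0012,-0.0001,0,255],[0,0,0,0.0012,-0.0001,0,255]]'
python3 -c "
from h import *
s=st(467,85);im=snap('wrist','w3'); print(fit(im,s,114,44.5,(530,70),'b','ridge'),fit(im,s,96,48,(556,63),'g','edge+'))"
```

```text
time: 5.25
position: [478.1, 83.0, 104.4]
ee_rot: [0.991, -0.133, 0.001, -0.002]
wrist_force: [-2.0, 0.2, -0.4]
gripper_width: 0.003
t 5.25 pos [478.1  83.  104.4] ang -15.3 zax [ 0.003  0.003 -1.   ] F [-2.   0.2 -0.4] j6 1.94 w 0.003
tool shift [-11.2   1.   -0. ]
(array([532.11366139,  68.21313687]), np.float64(19.26501890762128)) (array([553.78639857,  62.05046573]), np.float64(13.859806609071658))
```

```bash
python3 -m pendant '[[0,0,0,0.0012,-0.0001,0,255],[0,0,0,0.0012,-0.0001,0,255],[0,0,0,0.0012,-0.0001,0,255],[0,0,0,0.0012,-0.0001,0,255],[0,0,0,0.0012,-0.0001,0,255],[0,0,0,0.0012,-0.0001,0,255],[0,0,0,0.0012,-0.0001,0,255]]'
python3 -c "
from h import *
s=st();im=snap('wrist','w3'); print(fit(im,s,114,44.5,(538,68),'b','ridge'),fit(im,s,96,48,(554,63),'g','edge+'))"
```

```text
time: 6.0
position: [487.1, 81.3, 104.4]
ee_rot: [0.991, -0.133, 0.001, -0.002]
wrist_force: [-3.7, 0.4, -0.2]
gripper_width: 0.001
t 6.0 pos [487.1  81.3 104.4] ang -15.3 zax [ 0.003  0.003 -1.   ] F [-3.7  0.4 -0.2] j6 1.94 w 0.001
(array([541.01995781,  66.21634269]), np.float64(23.378438402667385)) (array([556.34612199,  61.8792028 ]), np.float64(15.538443524080632))
```

```bash
python3 -m pendant '[[0,0,0,0.0012,-0.0001,0,255],[0,0,0,0.0012,-0.0001,0,255],[0,0,0,0.0012,-0.0001,0,255],[0,0,0,0.0012,-0.0001,0,255],[0,0,0,0.0012,-0.0001,0,255],[0,0,0,0.0012,-0.0001,0,255],[0,0,0,0.0012,-0.0001,0,255],[0,0,0,0.0012,-0.0001,0,255]]'
python3 -c "
from h import *
s=st();im=snap('wrist','w3'); print(fit(im,s,114,44.5,(550,66),'b','ridge'),fit(im,s,96,48,(554,63),'g','edge+'))"
```

```text
time: 6.85
position: [497.6, 79.3, 104.4]
ee_rot: [0.991, -0.133, 0.001, -0.002]
wrist_force: [-2.7, 0.5, -1.0]
gripper_width: 0.002
t 6.85 pos [497.6  79.3 104.4] ang -15.3 zax [ 0.003  0.003 -1.   ] F [-2.7  0.5 -1. ] j6 1.93 w 0.002
(array([551.35360607,  63.6601253 ]), np.float64(24.750946538396093)) (array([550.86294012,  63.85771937]), np.float64(24.42342612649952))
```

```bash
python3 -m pendant '[[0,0,0,-0.001,0,0,255],[0,0,0,-0.001,0,0,255],[0,0,0,-0.001,0,0,255],[0,0,0,-0.001,0,0,255],[0,0,0,-0.0015,0,0,255],[0,0,0,-0.0015,0,0,255],[0,0,0,-0.0015,0,0,255],[0,0,0,-0.0015,0,0,255],[0,0,0,-0.005,0,0,255],[0,0,0,-0.010,0,0,255],[0,0,0,-0.020,0,0,255],[0,0,0,-0.020,0,-0.03,255],[0,0,0,0,0,-0.03,255],[0,0,0,0,0,0,255],[0,0,0,0,0,0,255]]'
python3 -c "
from h import *
s=st();im=snap('wrist','w4'); measure(im,s,(546,66),(550,64),tag='m4');im=snap('top','t4'); measure(im,None,(546,66),(550,64),tag='m4t');"
```

```text
time: 8.4
position: [428.3, 97.6, 165.2]
ee_rot: [0.991, -0.133, 0.001, -0.001]
wrist_force: [-0.5, -0.2, 0.3]
gripper_width: -0.003
t 8.4 pos [428.3  97.6 165.2] ang -15.3 zax [ 0.003  0.003 -1.   ] F [-0.5 -0.2  0.3] j6 1.99 w -0.003
drum [548.47  64.28] 16.3 disc [549.78  63.61] 26.7 dish [547.49  64.71] 16.7 dish-drum [-0.98  0.42] dish-disc [-2.29  1.1 ]
drum [549.52  65.92] 23.1 disc [549.6   65.54] 36.2 dish [546.69  66.57] 16.1 dish-drum [-2.83  0.66] dish-disc [-2.91  1.03]
```

View pics/m4.png

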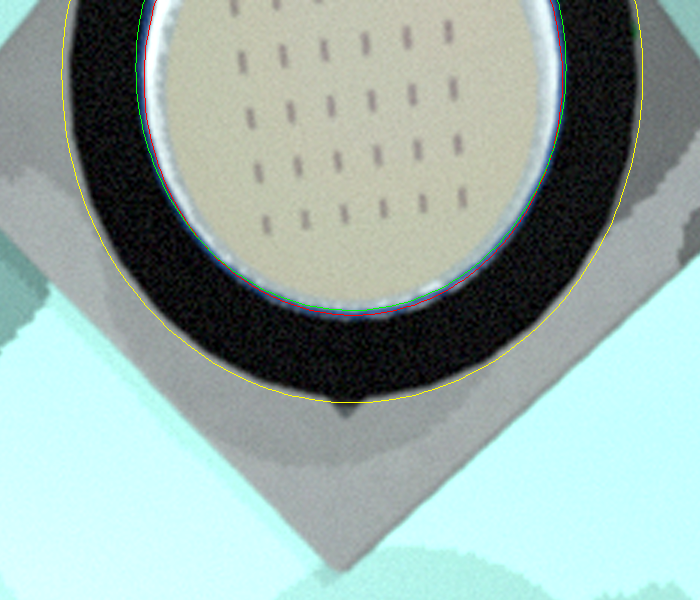

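View pics/m4t.png

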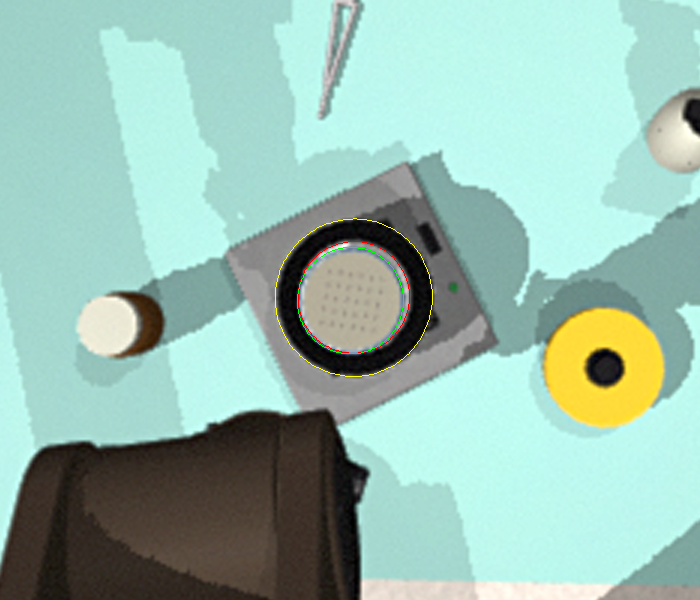

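It's now about 3 mm short. I'll place the camera straight above the mark for an accurate look.

```bash
python3 -m pendant '[[0,0,0,0.027,0,-0.020,255],[0,0,0,0.025,0,0,255],[0,0,0,0,0,0,255],[0,0,0,0,0,0,255],[0,0,0,0,0,0,255]]'
python3 -c "
from h import *
s=st();im=snap('wrist','w5'); measure(im,s,(546,66),(550,64),tag='m5');s=st();im=snap('wrist','w5'); measure(im,s,(546,66),(550,64))"
```

```text
time: 9.0
position: [477.0, 82.9, 180.7]
ee_rot: [0.991, -0.134, -0.003, -0.0]
wrist_force: [0.0, 0.0, 0.0]
gripper_width: -0.002
t 9.0 pos [477.   82.9 180.7] ang -15.3 zax [-0.005  0.002 -1.   ] F [0. 0. 0.] j6 1.94 w -0.002
drum [548.86  64.15] 23.2 disc [548.4   64.37] 40.0 dish [545.39  65.04] 25.0 dish-drum [-3.48  0.89] dish-disc [-3.02  0.67]
t 9.05 pos [476.7  82.9 180.6] ang -15.3 zax [-0.006  0.002 -1.   ] F [-0.2 -1.  -0.6] j6 1.94 w 0.003
drum [548.84  64.11] 23.4 disc [548.42  64.37] 40.0 dish [545.63  65.08] 25.0 dish-drum [-3.21  0.97] dish-disc [-2.8   0.71]
```

View pics/m5.png

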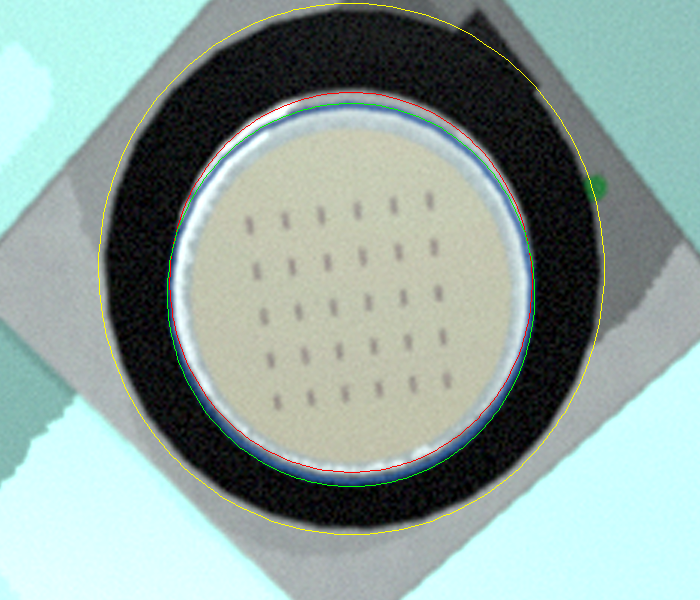

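```bash
python3 -m pendant '[[0,0.004,0,-0.002,0,0.03,255],[0,0,0,0,0,0.03,255],[0,0,0,0,0,0.008,255],[0,0,0,0,0,0,255],[0,0,0,0,0,0,255]]'
python3 -c "
from h import *
st(500.7,78.4)"
```

```text
time: 9.6
position: [473.4, 84.4, 112.3]
ee_rot: [0.991, -0.133, -0.0, -0.0]
wrist_force: [-0.0, 0.4, 0.4]
gripper_width: 0.001
t 9.6 pos [473.4  84.4 112.3] ang -15.3 zax [-0.001  0.001 -1.   ] F [-0.   0.4  0.4] j6 1.95 w 0.001
tool shift [27.9 -1.4 -0. ]
```

```bash
python3 -m pendant '[[0,0,0,0.004,-0.0014,0.006,255],[0,0,0,0.004,0,0.002,255],[0,0,0,0.003,0,0,255],[0,0,0,0.001,0,0,255]]'
python3 -c "
from h import *
st(500.7,78.4)"
```

```text
time: 10.0
position: [488.3, 82.7, 106.5]
ee_rot: [0.991, -0.133, 0.002, -0.001]
wrist_force: [0.7, 0.5, 0.8]
gripper_width: 0.002
t 10.0 pos [488.3  82.7 106.5] ang -15.3 zax [ 0.004  0.001 -1.   ] F [0.7 0.5 0.8] j6 1.94 w 0.002
tool shift [13.1  0.9  0. ]
```

```bash
python3 -m pendant '[[0,0,0,0.0005,0.0005,0.001,255],[0,0,0,0.001,0,0,255],[0,0,0,0.001,0,0,255],[0,0,0,0.001,0,0,255],[0,0,0,0.001,0,0,255],[0,0,0,0.001,0,0,255],[0,0,0,0.001,0,0,255]]'
python3 -c "
from h import *
st(500.7,78.4)"
```

```text
time: 10.7
position: [494.8, 80.2, 105.8]
ee_rot: [0.991, -0.133, 0.002, -0.001]
wrist_force: [-0.8, 0.4, 0.9]
gripper_width: -0.002
t 10.7 pos [494.8  80.2 105.8] ang -15.3 zax [ 0.004  0.001 -1.   ] F [-0.8  0.4  0.9] j6 1.94 w -0.002
tool shift [6.1 0.2 0. ]
```

```bash
python3 -m pendant '[[0,0,0,0.001,0,0,255],[0,0,0,0.001,0,0,255],[0,0,0,0.001,0,0,255],[0,0,0,0.001,0,0,255],[0,0,0,0.0008,0,0,255]]'
python3 -c "
from h import *
st(500.7,78.4)"
```

```text
time: 11.2
position: [499.0, 78.9, 105.7]
ee_rot: [0.991, -0.133, 0.001, -0.001]
wrist_force: [-3.5, 1.1, 2.7]
gripper_width: -0.001
t 11.2 pos [499.   78.9 105.7] ang -15.3 zax [ 0.002  0.001 -1.   ] F [-3.5  1.1  2.7] j6 1.93 w -0.001
tool shift [1.8 0.1 0. ]
```

```bash
python3 -m pendant '[[0,0,0,0.0008,0,-0.0003,255],[0,0,0,0.0008,0,-0.0001,255]]'
python3 -c "
from h import *
st(500.7,78.4);s=st()
im=snap('wrist','w6');print(fit(im,s,114,44.5,(554,64),'b','ridge'))"
```

```text
time: 11.4
position: [500.4, 78.4, 105.9]
ee_rot: [0.991, -0.133, 0.001, -0.001]
wrist_force: [-2.7, 1.4, -1.8]
gripper_width: -0.004
t 11.4 pos [500.4  78.4 105.9] ang -15.3 zax [ 0.001  0.001 -1.   ] F [-2.7  1.4 -1.8] j6 1.93 w -0.004
tool shift [ 0.3 -0.1  0. ]
t 11.4 pos [500.4  78.4 105.9] ang -15.3 zax [ 0.001  0.001 -1.   ] F [-2.7  1.4 -1.8] j6 1.93 w -0.004
(array([554.41811101,  62.51354391]), np.float64(24.960449980670422))
```

```bash
python3 -m pendant '[[0,0,0,-0.001,0,0,255],[0,0,0,-0.001,0,0,255],[0,0,0,-0.001,0,0,255],[0,0,0,-0.001,0,0,255],[0,0,0,-0.001,0,0,255],[0,0,0,-0.0015,0,0,255],[0,0,0,-0.0015,0,0,255],[0,0,0,-0.005,0,0,255],[0,0,0,-0.010,0,-0.01,255],[0,0,0,0,0,-0.03,255],[0,0,0,0,0,-0.03,255],[0,0,0,0,0,0,255],[0,0,0,0,0,0,255],[0,0,0,0,0,0,255],[0,0,0,0,0,0,255]]'
python3 -c "
from h import *
s=st();im=snap('wrist','w7'); measure(im,s,(550,65),(550,64),tag='m7');s=st();im=snap('wrist','w7'); measure(im,s,(550,64),(550,64))
im=snap('top','t7'); measure(im,None,(550,66),(550,64),tag='m7t');"
```

```text
time: 12.95
position: [472.9, 85.5, 179.6]
ee_rot: [0.991, -0.133, 0.0, -0.001]
wrist_force: [0.1, 0.4, 0.2]
gripper_width: 0.003
t 12.95 pos [472.9  85.5 179.6] ang -15.2 zax [ 0.001  0.001 -1.   ] F [0.1 0.4 0.2] j6 1.95 w 0.003
drum [548.82  64.16] 23.4 disc [549.  64.] 40.0 dish [550.86  63.33] 25.0 dish-drum [ 2.05 -0.83] dish-disc [ 1.86 -0.67]
t 13.0 pos [472.8  85.5 179.4] ang -15.2 zax [ 0.001  0.001 -1.   ] F [-0.4  0.4  0.5] j6 1.95 w 0.001
drum [548.79  64.14] 23.3 disc [549.  64.] 40.0 dish [550.84  63.31] 25.0 dish-drum [ 2.05 -0.83] dish-disc [ 1.84 -0.69]
drum [549.82  65.99] 18.4 disc [549.51  65.12] 30.2 dish [551.32  65.33] 13.1 dish-drum [ 1.5  -0.66] dish-disc [1.81 0.22]
```

View pics/m7.png

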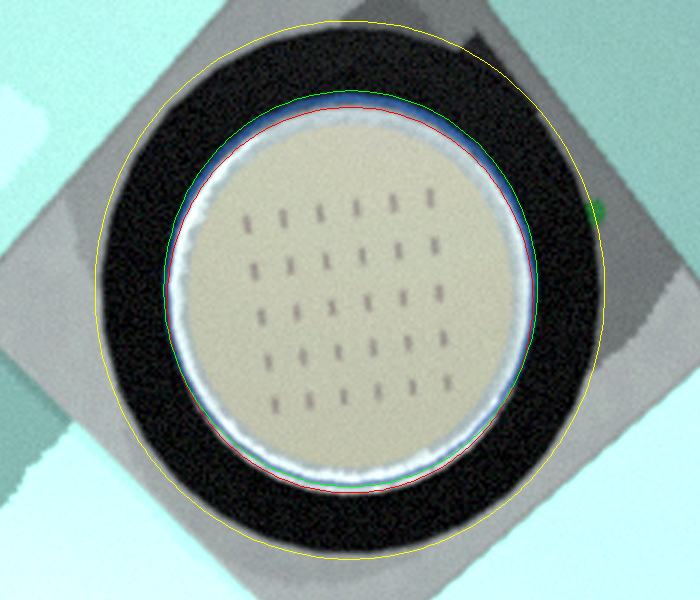

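View pics/m7t.png

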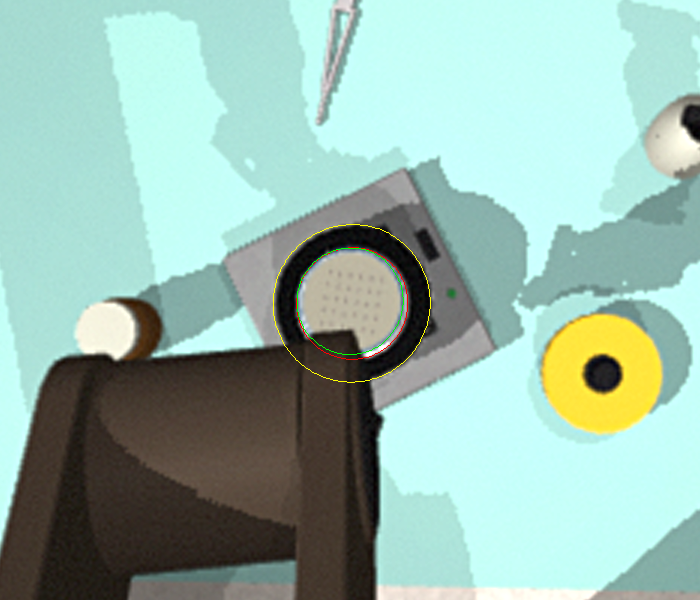

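Both cameras put it about 2 mm past: (+2.0,-0.75) from the wrist, and the top view shows the same direction. I'll turn the wrist half round and tap back from the far side with the same camera geometry.

```bash
python3 -m pendant '[[0,0,-0.15,0,0,0,255],[0,0,-0.15,0,0,0,255],[0,0,-0.15,0,0,0,255],[0,0,-0.15,0,0,0,255],[0,0,-0.15,0,0,0,255],[0,0,-0.15,0,0,0,255],[0,0,-0.15,0,0,0,255],[0,0,-0.15,0,0,0,255],[0,0,-0.15,0,0,0,255],[0,0,-0.15,0,0,0,255],[0,0,-0.15,0,0,0,255],[0,0,-0.15,0,0,0,255],[0,0,-0.15,0,0,0,255],[0,0,-0.15,0,0,0,255],[0,0,-0.15,0,0,0,255],[0,0,-0.15,0,0,0,255],[0,0,-0.15,0,0,0,255],[0,0,-0.15,0,0,0,255],[0,0,-0.15,0,0,0,255]]'
python3 -c "
from h import *
st(623,45)"
```

```text
time: 15.0
position: [469.1, 84.4, 170.1]
ee_rot: [0.272, 0.962, -0.003, -0.008]
wrist_force: [0.6, 0.0, 1.0]
gripper_width: 0.002
t 15.0 pos [469.1  84.4 170.1] ang 148.4 zax [-0.016 -0.001 -1.   ] F [0.6 0.  1. ] j6 -0.91 w 0.002
tool shift [-151.7   47.1   -2.4]
```

```bash
python3 -m pendant '[[-0.008,-0.013,-0.1,-0.035,0.012,-0.01,255],[0,0,-0.1,-0.035,0.012,-0.003,255],[0,0,0,-0.035,0.008,0,255],[0,0,0,-0.025,0.005,0,255],[0,0,0,-0.01,0,0,255],[0,0,0,0,0,0,255],[0,0,0,0,0,0,255]]'
python3 -c "
from h import *
st(621.5,38.5)"
```

```text
time: 15.7
position: [613.4, 59.7, 177.9]
ee_rot: [0.168, 0.986, -0.001, -0.004]
wrist_force: [-0.3, 0.7, -0.1]
gripper_width: -0.0
t 15.7 pos [613.4  59.7 177.9] ang 160.7 zax [-0.009 -0.001 -1.   ] F [-0.3  0.7 -0.1] j6 -1.19 w -0.0
tool shift [-14.6 -17.3  -0.1]
```

```bash
python3 -m pendant '[[-0.003,-0.008,0,-0.013,-0.015,0,255],[0,0,0,0,0,0,255],[0,0,0,0,0,0,255],[0,0,0,0,0,0,255]]'
python3 -c "
from h import *
s=st(621.5,38.5)
im=snap('wrist','w8'); measure(im,s,(550,65),(550,64),tag='m8')
im=snap('top','t8'); measure(im,None,(550,66),(550,64),tag='m8t')"
```

```text
time: 16.1
position: [615.9, 42.3, 177.5]
ee_rot: [0.167, 0.986, -0.0, -0.002]
wrist_force: [0.2, 0.6, 0.1]
gripper_width: -0.003
t 16.1 pos [615.9  42.3 177.5] ang 160.7 zax [-0.004 -0.    -1.   ] F [0.2 0.6 0.1] j6 -1.22 w -0.003
tool shift [-6.6 -1.7 -0. ]
drum [549.05  64.06] 23.1 disc [549.  64.] 40.0 dish [550.76  63.4 ] 25.0 dish-drum [ 1.71 -0.66] dish-disc [ 1.76 -0.6 ]
drum [548.96  66.07] 11.9 disc [547.42  66.92] 26.8 dish [552.11  65.14] 13.4 dish-drum [ 3.15 -0.93] dish-disc [ 4.69 -1.78]
```

View pics/m8.png

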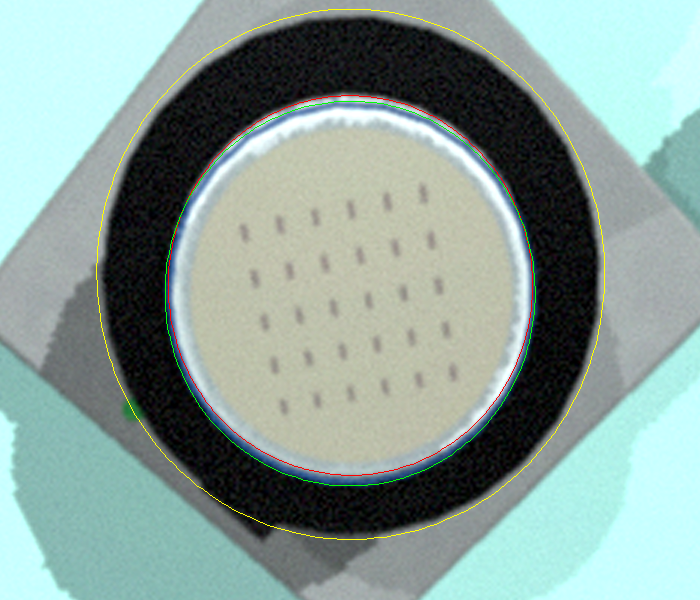

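```bash
python3 -m pendant '[[0,0,0,-0.002,0,0.03,255],[0,-0.003,0,0,0,0.03,255],[0,0,0,0,0,0.008,255],[0,0,0,0,0,0,255],[0,0,0,0,0,0,255]]'
python3 -c "
from h import *
st(598.1,46.9)"
```

```text
time: 16.7
position: [618.6, 43.4, 110.2]
ee_rot: [0.166, 0.986, -0.0, 0.001]
wrist_force: [1.5, -0.5, 0.2]
gripper_width: -0.0
t 16.7 pos [618.6  43.4 110.2] ang 160.8 zax [ 0.002 -0.001 -1.   ] F [ 1.5 -0.5  0.2] j6 -1.21 w -0.0
tool shift [20.5 -3.4 -0. ]
```

```bash
python3 -m pendant '[[0,0,0,0.004,-0.003,0.003,255],[0,0,0,0.002,0,0.001,255],[0,0,0,0.001,0,0,255],[0,0,0,0,0,0,255]]'
python3 -c "
from h import *
st(598.1,46.9)"
```

```text
time: 17.1
position: [611.9, 43.0, 109.2]
ee_rot: [0.166, 0.986, 0.0, 0.003]
wrist_force: [-0.2, 0.4, 0.3]
gripper_width: -0.001
t 17.1 pos [611.9  43.  109.2] ang 160.9 zax [ 0.006 -0.001 -1.   ] F [-0.2  0.4  0.3] j6 -1.21 w -0.001
tool shift [14.3 -0.8 -0.1]
```

```bash
python3 -m pendant '[[0,0.004,0,0.001,-0.0008,0.003,255],[0,0,0,0,0,0.001,255],[0,0,0,0,0,0,255]]'
python3 -c "
from h import *
st(598.1,46.9)"
```

```text
time: 17.4
position: [611.0, 42.5, 105.5]
ee_rot: [0.166, 0.986, 0.001, 0.001]
wrist_force: [-0.8, -0.1, -0.1]
gripper_width: -0.002
t 17.4 pos [611.   42.5 105.5] ang 160.8 zax [ 0.003  0.001 -1.   ] F [-0.8 -0.1 -0.1] j6 -1.22 w -0.002
tool shift [13.7 -0.1 -0. ]
```

```bash
python3 -m pendant '[[0,0,0,0.0015,0,0,255],[0,0,0,0.0015,0,0,255],[0,0,0,0.0015,0,0,255],[0,0,0,0.001,0,0,255],[0,0,0,0.001,0,0,255],[0,0,0,0.001,0,0,255],[0,0,0,0.001,0,0,255],[0,0,0,0.001,0,0,255]]'
python3 -c "
from h import *
st(598.1,46.9)"
```

```text
time: 18.2
position: [601.5, 45.9, 105.3]
ee_rot: [0.166, 0.986, 0.001, 0.001]
wrist_force: [0.4, 0.3, 0.4]
gripper_width: -0.005
t 18.2 pos [601.5  45.9 105.3] ang 160.9 zax [ 0.003  0.001 -1.   ] F [0.4 0.3 0.4] j6 -1.21 w -0.005
tool shift [ 3.6 -0.1 -0. ]
```

```bash
python3 -m pendant '[[0,0,0,0.001,0,0,255],[0,0,0,0.001,0,0,255]]'
python3 -c "
from h import *
st(598.1,46.9);s=st();im=snap('wrist','w9');print(fit(im,s,114,44.5,(547,64),'b','ridge'))"
```

```text
time: 18.4
position: [599.8, 46.5, 105.4]
ee_rot: [0.166, 0.986, 0.001, 0.002]
wrist_force: [1.8, -0.2, -1.3]
gripper_width: 0.006
t 18.4 pos [599.8  46.5 105.4] ang 160.8 zax [ 0.004  0.001 -1.   ] F [ 1.8 -0.2 -1.3] j6 -1.21 w 0.006
tool shift [ 1.7 -0.2 -0. ]
t 18.4 pos [599.8  46.5 105.4] ang 160.8 zax [ 0.004  0.001 -1.   ] F [ 1.8 -0.2 -1.3] j6 -1.21 w 0.006
(array([547.05058594,  64.94804688]), np.float64(25.0))
```

```bash
python3 -m pendant '[[0,0,0,0.0009,0,0,255],[0,0,0,0.0009,0,0,255]]'
python3 -c "
from h import *
s=st(598.1,46.9);im=snap('wrist','w9');print(fit(im,s,114,44.5,(545,64),'b','ridge'),fit(im,s,92,68,(547,64),'g','edge-'))"
```

```text
time: 18.65
position: [598.1, 47.1, 105.4]
ee_rot: [0.166, 0.986, 0.001, 0.002]
wrist_force: [2.1, -1.1, -1.1]
gripper_width: -0.005
t 18.65 pos [598.1  47.1 105.4] ang 160.8 zax [ 0.004  0.001 -1.   ] F [ 2.1 -1.1 -1.1] j6 -1.21 w -0.005
tool shift [-0.  -0.2 -0. ]
(array([545.48183594,  65.54951172]), np.float64(25.0)) (array([545.32456064,  66.87394071]), np.float64(16.55709991679969))
```

```bash
python3 -m pendant '[[0,0,0,-0.001,0,0,255],[0,0,0,-0.001,0,0,255],[0,0,0,-0.001,0,0,255],[0,0,0,-0.001,0,0,255],[0,0,0,-0.001,0,0,255],[0,0,0,-0.0015,0,0,255],[0,0,0,-0.0015,0,0,255],[0,0,0,-0.005,0,0,255],[0,0,0,-0.008,0,-0.01,255],[0,0,0,0,0,-0.03,255],[0,0,0,0,0,-0.03,255],[0,0,0,0,0,0,255],[0,0,0,0,0,0,255],[0,0,0,0,0,0,255]]'
sed -i "s/'edge-'); b/'edge-',clip=60); b/; s/clip=40)/clip=120)/" h.py
python3 -c "
from h import *
s=st();im=snap('wrist','w10'); measure(im,s,(549,65),(550,64),tag='m10');s=st();im=snap('wrist','w10'); measure(im,s,(549,64),(550,64))"
```

```text
time: 20.1
position: [621.2, 38.8, 180.2]
ee_rot: [0.167, 0.986, 0.001, 0.002]
wrist_force: [-0.3, -0.2, -0.5]
gripper_width: -0.001
t 20.1 pos [621.2  38.8 180.2] ang 160.8 zax [ 0.004  0.001 -1.   ] F [-0.3 -0.2 -0.5] j6 -1.22 w -0.001
drum [549.91  63.34] 33.3 disc [550.11  63.8 ] 97.0 dish [550.53  63.65] 25.0 dish-drum [0.62 0.31] dish-disc [ 0.41 -0.15]
t 20.15 pos [620.9  38.8 179.9] ang 160.8 zax [ 0.003  0.001 -1.   ] F [0.4 0.5 0.8] j6 -1.22 w 0.002
drum [549.92  63.23] 33.6 disc [550.12  63.83] 96.7 dish [550.04  63.74] 25.0 dish-drum [0.13 0.51] dish-disc [-0.08 -0.09]
```

View pics/m10.png

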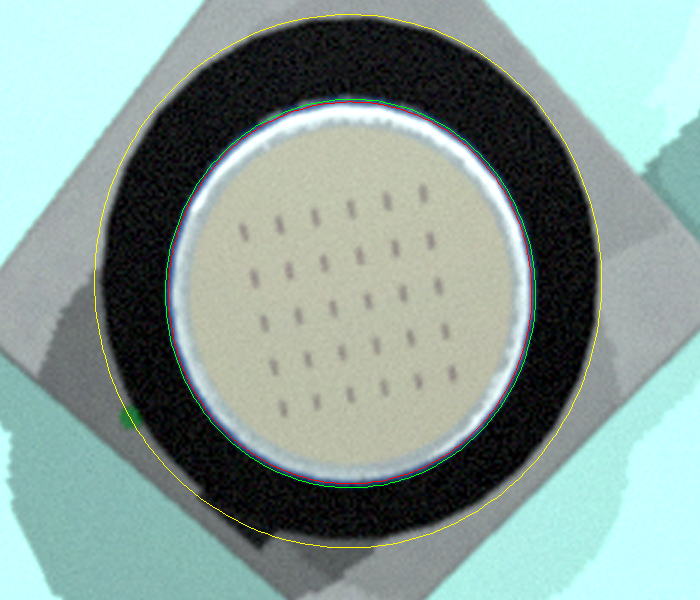

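```bash
cat >> h.py <<'E'
from scipy.optimize import least_squares
def ring(im,s,z,c0,r0,r1,chan,sign):
    img=im['color'].astype(float); I={'g':img.mean(2),'b':img[:,:,2]-img[:,:,0],'B':img[:,:,2]}[chan]; I=cv2.GaussianBlur(I,(0,0),0.8)
    th=np.linspace(0,2*np.pi,180,endpoint=False); rr=np.arange(r0,r1,.25); pts=[]
    for t in th:
        uv=proj(im,np.c_[c0[0]+rr*np.cos(t),c0[1]+rr*np.sin(t),np.full(len(rr),z)],s)
        if uv.min()<2 or uv[:,0].max()>509 or uv[:,1].max()>381: continue
        g=sign*np.gradient(map_coordinates(I,[uv[:,1],uv[:,0]],order=1)); k=g.argmax()
        if g[k]<.3: continue
        w=slice(max(0,k-3),k+4); q=(rr[w]*g[w].clip(0)).sum()/g[w].clip(0).sum(); pts.append((c0[0]+q*np.cos(t),c0[1]+q*np.sin(t)))
    p=np.array(pts); f=lambda x:np.hypot(p[:,0]-x[0],p[:,1]-x[1])-x[2]
    m=least_squares(f,[*c0,(r0+r1)/2],loss='soft_l1',f_scale=.3); 
    return m.x.round(2),round(float(np.median(abs(f(m.x)))),2),len(p)
def rel(im,s,c0):
    a=ring(im,s,92,c0,62,74,'g',1); b=ring(im,s,114,c0,41,49,'b',-1); e=ring(im,s,110,c0,40,50,'g',-1); 
    print('drum',a,'dish blue',b,'white edge',e,'rel',(b[0]-a[0])[:2].round(2))
E
python3 -c "
from h import *
s=st();im=snap('wrist','w11');rel(im,s,(550,64))
im['color']=cv2.imread('pics/w10.png')[:,:,::-1];rel(im,s,(550,64))
s['position']=[615.9,42.3,177.5]
im['color']=cv2.imread('pics/w8.png')[:,:,::-1];rel(im,s,(550,64))"
```

```text
t 20.2 pos [620.6  38.8 179.6] ang 160.8 zax [ 0.003  0.001 -1.   ] F [-0.7  0.1 -1. ] j6 -1.22 w 0.0
drum (array([549.11,  63.94,  66.36]), 0.15, 180) dish blue (array([550.28,  63.76,  45.32]), 0.09, 180) white edge (array([550.29,  63.72,  44.56]), 0.12, 180) rel [ 1.17 -0.18]
drum (array([548.74,  63.96,  66.27]), 0.15, 180) dish blue (array([549.91,  63.82,  45.28]), 0.11, 180) white edge (array([549.93,  63.73,  44.49]), 0.12, 180) rel [ 1.17 -0.14]
drum (array([549.75,  63.99,  66.21]), 0.14, 180) dish blue (array([551.23,  63.54,  45.12]), 0.11, 180) white edge (array([549.67,  63.91,  45.16]), 0.33, 180) rel [ 1.48 -0.45]
```

```bash
python3 -c "
from h import *
s=r.sense();im=r.get_image('wrist')
def go(f,p,q):
    s['position']=p; s['ee_rot']=np.array(q)/np.linalg.norm(q); im['color']=cv2.imread('pics/'+f+'.png')[:,:,::-1]; rel(im,s,(550,64))
go('w7',[472.8,85.5,179.4],[.991,-.133,0,-.001])
go('w8',[615.9,42.3,177.5],[.167,.986,0,-.002])
go('w10',[620.9,38.8,179.9],[.167,.986,.001,.002])
go('w5',[476.7,82.9,180.6],[.991,-.134,-.003,0])
im=r.get_image('top');rel(im,None,(550,66))
"
```

```text
drum (array([549.14,  65.63,  66.3 ]), 0.14, 160) dish blue (array([550.6 ,  65.29,  45.15]), 0.13, 180) white edge (array([548.65,  65.73,  45.26]), 0.19, 180) rel [ 1.46 -0.34]
drum (array([549.13,  64.05,  66.35]), 0.13, 180) dish blue (array([550.78,  63.6 ,  45.22]), 0.12, 180) white edge (array([549.2 ,  63.97,  45.24]), 0.38, 180) rel [ 1.65 -0.45]
drum (array([549.21,  64.05,  66.33]), 0.14, 180) dish blue (array([550.34,  63.88,  45.32]), 0.09, 180) white edge (array([550.37,  63.79,  44.55]), 0.12, 180) rel [ 1.13 -0.17]
drum (array([549.23,  65.38,  66.32]), 0.14, 174) dish blue (array([546.37,  66.23,  45.13]), 0.26, 169) white edge (array([548.59,  65.55,  45.46]), 0.19, 180) rel [-2.86  0.85]
drum (array([551.44,  64.51,  68.33]), 0.79, 127) dish blue (array([551.34,  65.39,  46.87]), 0.43, 145) white edge (array([548.13,  64.31,  46.98]), 0.59, 172) rel [-0.1   0.88]
```

The offset is now about (+1.1,-0.15) mm, and the fit agreed to 0.2 mm between opposite views. There's time for one more small tap, 1 mm further than the last.

```bash
python3 -m pendant '[[0,0.002,0,0.001,0,0.03,255],[0,0,0,0.002,0,0.03,255],[0,0,0,0.002,0,0.009,255],[0,0,0,0,0,0,255],[0,0,0,0,0,0,255]]'
python3 -c "
from h import *
st(597.2,47.3)"
```

```text
time: 20.85
position: [615.8, 40.8, 108.5]
ee_rot: [0.166, 0.986, 0.001, -0.0]
wrist_force: [0.5, -0.1, 0.3]
gripper_width: 0.003
t 20.85 pos [615.8  40.8 108.5] ang 160.8 zax [-0.     0.001 -1.   ] F [ 0.5 -0.1  0.3] j6 -1.22 w 0.003
tool shift [19.7  0.   0. ]
```

```bash
python3 -m pendant '[[0,0,0,0.003,0,0.0025,255],[0,0,0,0.003,0,0,255],[0,0,0,0.0025,0,0,255],[0,0,0,0.001,0,0,255],[0,0,0,0.001,0,0,255],[0,0,0,0.001,0,0,255],[0,0,0,0.001,0,0,255]]'
python3 -c "
from h import *
st(597.2,47.3)"
```

```text
time: 21.55
position: [605.3, 45.3, 109.8]
ee_rot: [0.166, 0.986, 0.001, 0.003]
wrist_force: [-0.1, -0.5, -0.6]
gripper_width: 0.001
t 21.55 pos [605.3  45.3 109.8] ang 160.8 zax [ 0.005  0.001 -1.   ] F [-0.1 -0.5 -0.6] j6 -1.21 w 0.001
tool shift [ 8.3 -0.8 -0. ]
```

```bash
python3 -m pendant '[[0,0.003,0,-0.001,-0.0006,0.0035,255],[0,0,0,0,0,0.001,255],[0,0,0,0,0,0,255]]'
python3 -c "
from h import *
st(597.2,47.3)"
```

```text
time: 21.85
position: [606.1, 44.3, 104.9]
ee_rot: [0.166, 0.986, 0.001, 0.001]
wrist_force: [0.1, -0.5, -0.1]
gripper_width: -0.0
t 21.85 pos [606.1  44.3 104.9] ang 160.8 zax [ 0.002  0.002 -1.   ] F [ 0.1 -0.5 -0.1] j6 -1.22 w -0.0
tool shift [ 9.4 -0.1 -0. ]
```

```bash
python3 -m pendant '[[0,0,0,0.001,0,0,255],[0,0,0,0.001,0,0,255],[0,0,0,0.001,0,0,255],[0,0,0,0.001,0,0,255],[0,0,0,0.001,0,0,255],[0,0,0,0.001,0,0,255],[0,0,0,0.001,0,0,255]]'
python3 -c "
from h import *
st(597.2,47.3)"
```

```text
time: 22.55
position: [599.4, 46.7, 104.8]
ee_rot: [0.166, 0.986, 0.001, 0.001]
wrist_force: [1.8, -0.2, -0.6]
gripper_width: 0.002
t 22.55 pos [599.4  46.7 104.8] ang 160.8 zax [ 0.003  0.002 -1.   ] F [ 1.8 -0.2 -0.6] j6 -1.21 w 0.002
tool shift [ 2.3 -0.2 -0. ]
```

```bash
python3 -m pendant '[[0,0,0,0.001,0,0,255],[0,0,0,0.001,0,0,255]]'
python3 -c "
from h import *
s=st(597.2,47.3);im=snap('wrist','w12');print(ring(im,s,114,(545,65),41,49,'b',-1))"
```

```text
time: 22.75
position: [597.6, 47.4, 104.8]
ee_rot: [0.166, 0.986, 0.001, 0.001]
wrist_force: [0.3, -0.5, -1.3]
gripper_width: 0.0
t 22.75 pos [597.6  47.4 104.8] ang 160.8 zax [ 0.003  0.002 -1.   ] F [ 0.3 -0.5 -1.3] j6 -1.21 w 0.0
tool shift [ 0.3 -0.2 -0. ]
(array([544.87,  65.74,  44.98]), 0.07, 180)
```

```bash
python3 -m pendant '[[0,0,0,0.0004,0,0,255],[0,0,0,-0.001,0,0,255],[0,0,0,-0.001,0,0,255],[0,0,0,-0.001,0,0,255],[0,0,0,-0.001,0,0,255],[0,0,0,-0.001,0,0,255],[0,0,0,-0.001,0,0,255],[0,0,0,-0.0015,0,0,255],[0,0,0,-0.0015,0,0,255],[0,0,0,-0.005,0,0,255],[0,0,0,-0.007,0,-0.01,255],[0,0,0,0,0,-0.03,255],[0,0,0,0,0,-0.03,255],[0,0,0,0,0,0,255],[0,0,0,0,0,0,255],[0,0,0,0,0,0,255]]'
python3 -c "
from h import *
s=st();im=snap('wrist','w13'); rel(im,s,(550,64)); s=st();im=snap('wrist','w14'); rel(im,s,(550,64)); s=st();im=snap('wrist','w15'); measure(im,s,(549.5,64),(549.5,64),tag='m15')"
```

```text
time: 24.4
position: [620.2, 39.1, 179.7]
ee_rot: [0.167, 0.986, 0.001, 0.001]
wrist_force: [0.5, -0.7, -0.6]
gripper_width: -0.001
t 24.4 pos [620.2  39.1 179.7] ang 160.8 zax [ 0.003  0.002 -1.   ] F [ 0.5 -0.7 -0.6] j6 -1.22 w -0.001
drum (array([549.1 ,  63.92,  66.36]), 0.14, 180) dish blue (array([548.71,  64.38,  45.33]), 0.11, 180) white edge (array([548.73,  64.24,  44.59]), 0.1, 180) rel [-0.39  0.46]
t 24.45 pos [619.9  39.2 179.3] ang 160.8 zax [ 0.003  0.002 -1.   ] F [-0.5 -0.2  0.4] j6 -1.22 w 0.0
drum (array([549.05,  63.96,  66.32]), 0.14, 180) dish blue (array([548.66,  64.41,  45.34]), 0.09, 180) white edge (array([548.72,  64.31,  44.6 ]), 0.1, 180) rel [-0.39  0.45]
t 24.5 pos [619.6  39.2 179. ] ang 160.8 zax [ 0.002  0.002 -1.   ] F [ 0.1 -0.1 -0.5] j6 -1.22 w -0.001
drum [549.92  63.19] 33.7 disc [548.49  64.42] 100.1 dish [548.5  64. ] 25.0 dish-drum [-1.42  0.81] dish-disc [ 0.01 -0.42]
```

View pics/m15.png

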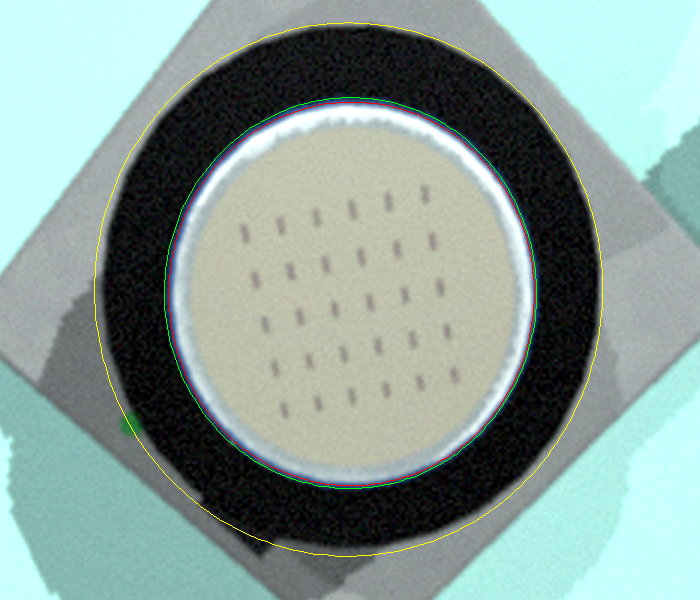

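The dish rests at about (-0.4,+0.45) mm from the mark, well inside 2 mm. Next is the clear cover.

```bash
python3 -m pendant '[[0,0,0,-0.0115,-0.044,-0.01,110],[0,0,0,-0.0115,-0.044,-0.01,110],[0,0,0,-0.0115,-0.044,0,110],[0,0,0,-0.0115,-0.044,0,110],[0,0,0,-0.0115,-0.044,0,110],[0,0,0,-0.0115,-0.044,0,110],[0,0,0,-0.0115,-0.044,0,110],[0,0,0,-0.005,-0.04,0,110],[0,0,0,0,0,0,110],[0,0,0,0,0,0,110],[0,0,0,0,0,0,110]]'
python3 -c "
from h import *
s=st(585,-340);im=snap('wrist','w16')"
```

```text
time: 25.65
position: [581.7, -329.4, 190.0]
ee_rot: [0.165, 0.986, 0.002, -0.005]
wrist_force: [0.2, -0.5, 0.8]
gripper_width: 0.569
t 25.65 pos [ 581.7 -329.4  190. ] ang 161.0 zax [-0.009  0.007 -1.   ] F [ 0.2 -0.5  0.8] j6 -1.8 w 0.569
tool shift [-6.6 -9.  -0.1]
```

View pics/w16.png

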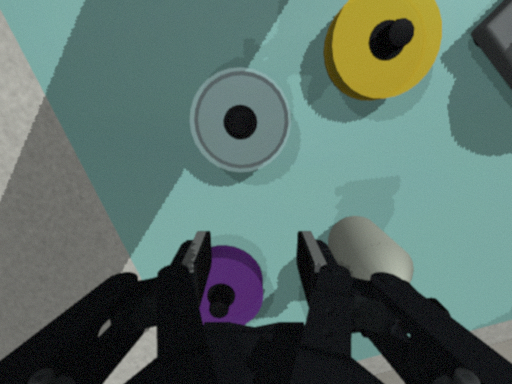

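The clear cover is at (241,120), its knob concentric at (241,121), the purple one at (222,290) and the yellow one at (385,45).

```bash
python3 -c "
from h import *
s=r.sense();im=snap('wrist','w17')
k=ring(im,s,62,back(im,(241,121),62,s)[0],7,17,'g',1)
o=ring(im,s,30,back(im,(241,120),30,s)[0],48,60,'g',1)
print(k,o)
c=back(im,(241,120),34,s)[0]
for z,r0,r1,sg in [(34,50,58,1),(34,50,58,-1),(5,50,58,1)]: print(z,ring(im,s,z,c,r0,r1,'g',sg))
st(*k[0][:2])
cv2.imwrite('pics/c17.png',np.clip(cv2.resize(im['color'][50:190,170:310,::-1],None,fx=4,fy=4,interpolation=cv2.INTER_CUBIC)*1.6,0,255).astype(np.uint8))
"
```

```text
(array([ 515.85, -320.53,   15.62]), 0.22, 180) (array([ 516.13, -321.52,   50.46]), 0.12, 180)
34 (array([ 515.2 , -320.7 ,   50.58]), 0.16, 166)
34 (array([ 516.2 , -322.38,   53.91]), 0.13, 179)
5 (array([ 516.26, -322.71,   54.6 ]), 0.13, 180)
t 25.75 pos [ 582.  -328.7  190.2] ang 161.1 zax [-0.009  0.007 -1.   ] F [0.  0.5 0.2] j6 -1.8 w 0.567
tool shift [ 65.2 -13.7   0.6]
```

View pics/c17.png

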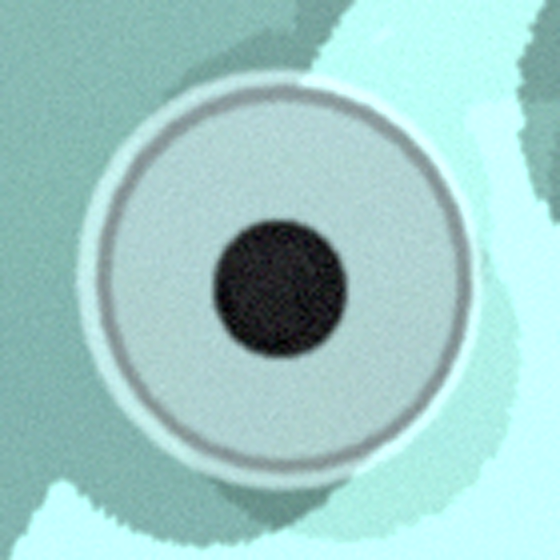

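```bash
python3 -m pendant '[[0.004,-0.01,0,0.01,-0.012,0.035,110],[0,0,0,0,0,0.035,110],[0,0,0,0,0,0.015,110],[0,0,0,0,0,0,110],[0,0,0,0,0,0,110],[0,0,0,0,0,0,110]]'
python3 -c "
from h import *
s=st();im=snap('wrist','w18')
uv=proj(im,[[516,-320,62]],s); print(uv)
for z in (62,34):
  k=ring(im,s,z,(516,-320),7,20,'g',1);print(z,k)
o=ring(im,s,5,(516,-320),50,60,'g',1);print(o)
st(*k[0][:2])
"
```

```text
time: 26.35
position: [571.6, -331.5, 105.6]
ee_rot: [0.16, 0.987, -0.001, 0.002]
wrist_force: [0.3, 0.5, 0.2]
gripper_width: 0.571
t 26.35 pos [ 571.6 -331.5  105.6] ang 161.5 zax [ 0.003 -0.002 -1.   ] F [0.3 0.5 0.2] j6 -1.82 w 0.571
[[244.93606752 136.86072541]]
62 (array([ 514.41, -320.77,   15.44]), 0.08, 180)
34 (array([ 516.21, -322.27,   17.57]), 0.17, 180)
(array([ 516.39, -322.71,   54.84]), 0.13, 180)
t 26.4 pos [ 571.8 -331.7  105.9] ang 161.5 zax [ 0.004 -0.003 -1.   ] F [ 0.4 -0.   0.3] j6 -1.82 w 0.569
tool shift [55.7 -8.7 -0.2]
```

View pics/w18.png

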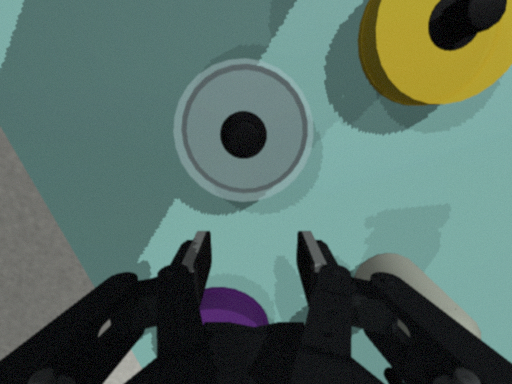

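```bash
python3 -m pendant '[[0,0.003,0,0.025,-0.004,0,110],[0,0,0,0.022,-0.004,0,110],[0,0,0,0.003,0,0,110],[0,0,0,0,0,0,110],[0,0,0,0,0,0,110]]'
python3 -c "
from h import *
s=st(516.6,-321.9);im=snap('wrist','w19')"
```

```text
time: 26.9
position: [524.6, -324.5, 110.7]
ee_rot: [0.16, 0.987, -0.003, 0.005]
wrist_force: [0.3, 1.2, -0.3]
gripper_width: 0.571
t 26.9 pos [ 524.6 -324.5  110.7] ang 161.6 zax [ 0.008 -0.006 -1.   ] F [ 0.3  1.2 -0.3] j6 -1.85 w 0.571
tool shift [ 8.4 -0.  -0.1]
```

View pics/w19.png

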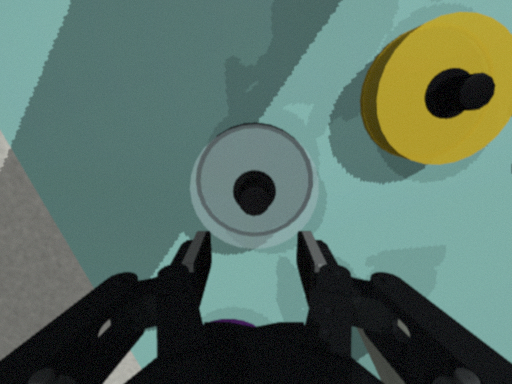

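```bash
python3 -m pendant '[[-0.003,0.009,0,0.008,0,0.01,110],[0,0,0,0,0,0.02,110],[0,0,0,0,0,0.01,110],[0,0,0,0,0,0,110],[0,0,0,0,0,0,110]]'
python3 -c "
from h import *
s=st(516.6,-321.9);im=snap('wrist','w20')"
```

```text
time: 27.45
position: [518.0, -322.0, 67.9]
ee_rot: [0.159, 0.987, -0.0, -0.0]
wrist_force: [-0.5, -1.0, 0.3]
gripper_width: 0.567
t 27.45 pos [ 518.  -322.    67.9] ang 161.7 zax [-0. -0. -1.] F [-0.5 -1.   0.3] j6 -1.86 w 0.567
tool shift [ 1.4 -0.4  0. ]
```

View pics/w20.png

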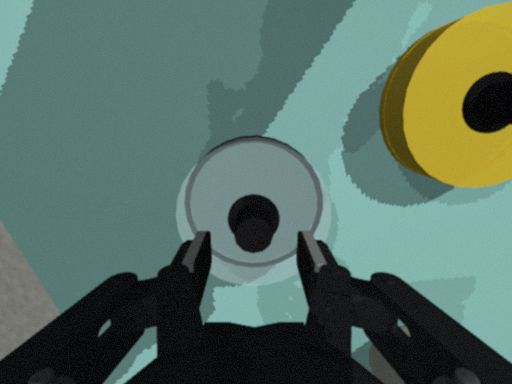

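```bash
python3 -c "
from h import *
s=st(516.6,-321.9);im=snap('wrist','w21')
print(back(im,(253.5,234),62,s),proj(im,[[516.6,-321.9,62],[516.6,-321.9,34]],s))
cv2.imwrite('pics/c21.png',np.clip(cv2.resize(im['color'][180:270,190:320,::-1],None,fx=6,fy=6,interpolation=cv2.INTER_CUBIC).astype(float)*3,0,255).astype(np.uint8))
"
```

```text
t 27.5 pos [ 518. -322.   68.] ang 161.7 zax [ 0. -0. -1.] F [-0.5  0.2 -0.4] j6 -1.86 w 0.571
tool shift [ 1.4 -0.4 -0. ]
[[ 514.95907623 -321.89045517]] [[254.35027794 236.39332276]
 [254.25569054 218.79478734]]
```

View pics/c21.png

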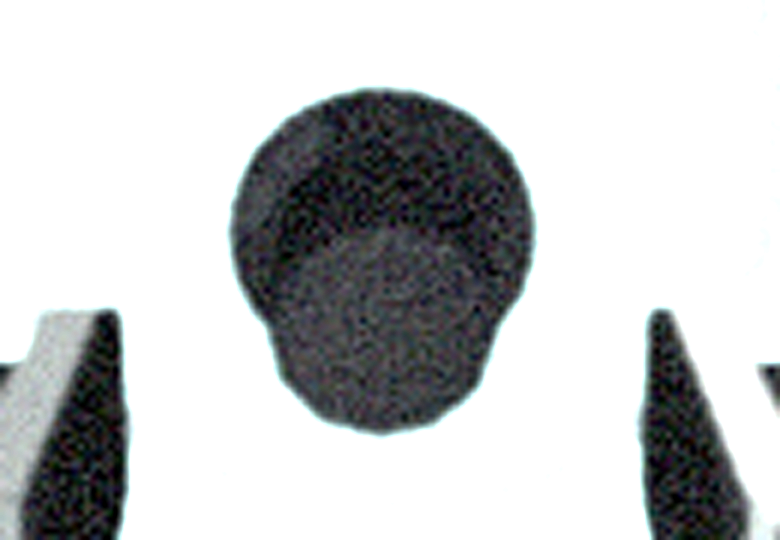

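```bash
python3 -m pendant '[[0,0,0,0.0015,-0.0004,0.012,110],[0,0,0,0,0,0.010,110],[0,0,0,0,0,0.004,110],[0,0,0,0,0,0,110],[0,0,0,0,0,0,110]]'
python3 -c "
from h import *
s=st(516.3,-321.9)"
```

```text
time: 28.05
position: [517.0, -322.4, 40.9]
ee_rot: [0.159, 0.987, -0.001, 0.001]
wrist_force: [0.6, 0.2, -0.1]
gripper_width: 0.569
t 28.05 pos [ 517.  -322.4   40.9] ang 161.7 zax [ 0.002 -0.001 -1.   ] F [ 0.6  0.2 -0.1] j6 -1.86 w 0.569
tool shift [ 0.8  0.3 -0. ]
```

```bash
python3 -m pendant '[[0,0.001,0,0.0007,0.0003,0.001,110],[0,0,0,0,0,0,110],[0,0,0,0,0,0,255],[0,0,0,0,0,0,255],[0,0,0,0,0,0,255],[0,0,0,0,0,0,255],[0,0,0,0,0,0,255]]' 40
python3 -c "
from h import *
s=st(516.3,-321.9);im=snap('wrist','w22')"
```

```text
time: 28.75
position: [516.7, -322.0, 40.6]
ee_rot: [0.159, 0.987, -0.001, 0.001]
wrist_force: [-0.5, 1.0, -1.8]
gripper_width: 0.263
t 28.75 pos [ 516.7 -322.    40.6] ang 161.7 zax [ 0.001 -0.002 -1.   ] F [-0.5  1.  -1.8] j6 -1.86 w 0.263
tool shift [ 0.5 -0.  -0. ]
```

View pics/w22.png

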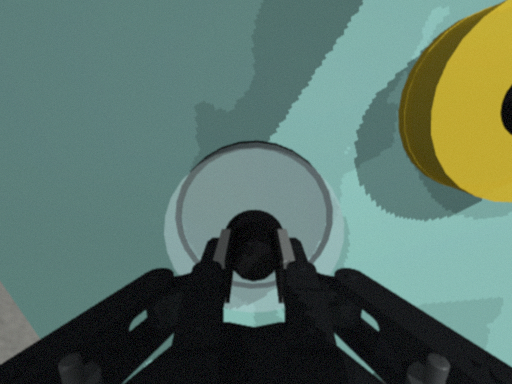

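Gripped. Now I'll lift it and carry it over the stage, high above the dish.

```bash
python3 -m pendant '[[0,0,0,0,0,-0.005,255],[0,0,0,0,0,-0.02,255],[0,0,0,0,0,-0.04,255],[0,0,0,0,0,-0.04,255],[0,0,0,0.005,0.02,-0.04,255],[0,0,0,0.008,0.033,-0.02,255],[0,0,0,0.008,0.034,0,255],[0,0,0,0.008,0.034,0,255],[0,0,0,0.008,0.034,0,255],[0,0,0,0.008,0.034,0,255],[0,0,0,0.008,0.034,0,255],[0,0,0,0.008,0.034,0,255],[0,0,0,0.008,0.034,0,255],[0,0,0,0.005,0.02,0,255],[0,0,0,0,0.01,0,255],[0,0,0,0,0,0,255],[0,0,0,0,0,0,255]]'
python3 -c "
from h import *
s=st(549.4,64.7)"
```

```text
time: 30.5
position: [548.0, 17.5, 217.7]
ee_rot: [0.16, 0.987, -0.0, 0.004]
wrist_force: [0.0, -1.1, -1.7]
gripper_width: 0.266
t 30.5 pos [548.   17.5 217.7] ang 161.5 zax [ 0.007 -0.002 -1.   ] F [ 0.  -1.1 -1.7] j6 -1.27 w 0.266
tool shift [13.6 45.2 -0.1]
```

```bash
python3 -m pendant '[[0,0.006,0,0.007,0.02,0,255],[0,0,0,0.006,0.018,0,255],[0,0,0,0,0.004,0.01,255],[0,0,0,0,0,0.01,255],[0,0,0,0,0,0,255],[0,0,0,0,0,0,255],[0,0,0,0,0,0,255]]'
python3 -c "
from h import *
s=st(549.4,64.7);im=snap('wrist','w23');im=snap('top','t23')"
```

```text
time: 31.2
position: [548.9, 55.1, 195.5]
ee_rot: [0.163, 0.987, -0.001, -0.0]
wrist_force: [-0.4, 0.0, -2.1]
gripper_width: 0.262
t 31.2 pos [548.9  55.1 195.5] ang 161.2 zax [-0.001 -0.002 -1.   ] F [-0.4  0.  -2.1] j6 -1.19 w 0.262
tool shift [ 2.6  9.2 -0. ]
```

View pics/w23.png

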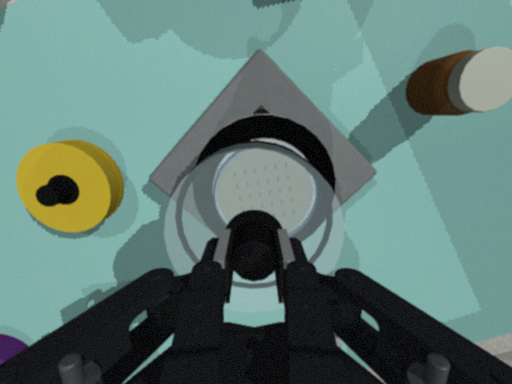

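```bash
python3 -m pendant '[[0,0,0,0.0025,0.008,0,255],[0,0,0,0,0,0.012,255],[0,0,0,0,0,0.010,255],[0,0,0,0,0,0,255],[0,0,0,0,0,0,255],[0,0,0,0,0,0,255]]'
python3 -c "
from h import *
s=st(549.4,64.7);im=snap('wrist','w24');
a=ring(im,s,92,(549,64),62,74,'g',1);print(a)"
```

```text
time: 31.9
position: [549.3, 64.5, 171.7]
ee_rot: [0.163, 0.987, -0.001, 0.0]
wrist_force: [0.5, 0.0, -1.8]
gripper_width: 0.269
t 31.9 pos [549.3  64.5 171.7] ang 161.2 zax [ 0.    -0.002 -1.   ] F [ 0.5  0.  -1.8] j6 -1.18 w 0.269
tool shift [-0.   0.2 -0. ]
(array([549.22,  63.89,  67.35]), 0.79, 175)
```

View pics/w24.png

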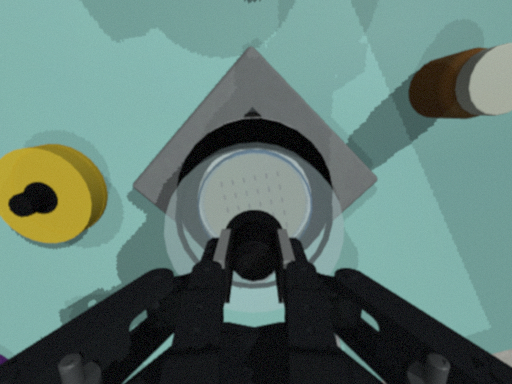

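```bash
python3 -c "
from h import *
s=st(549.4,64.7);im=snap('wrist','w25');
fz=s['position'][2]-40.6
t=np.linspace(0,2*np.pi,300)
o=cv2.resize(im['color'][:,:,::-1],None,fx=3,fy=3,interpolation=cv2.INTER_CUBIC).astype(float)*1.8
o=np.clip(o,0,255).astype(np.uint8)
for rad,z,col in [(54.5,fz,(0,0,255)),(54.5,fz+34,(0,255,0)),(66.3,92,(0,255,255))]:
    c=np.array([549.3,64.5]) if z>100 else np.array([549.15,64.75])
    c=c-0.75*np.array([.32,.946])*(1 if z<100 else .6)
    uv=proj(im,np.c_[c[0]+rad*np.cos(t),c[1]+rad*np.sin(t),np.full(300,z)],s)*3+1
    cv2.polylines(o,[uv.astype(int).reshape(-1,1,2)],True,col,1)
cv2.imwrite('pics/o25.png',o[300:900,400:1120])"
```

```text
t 31.95 pos [549.3  64.5 171.8] ang 161.2 zax [ 0.    -0.002 -1.   ] F [-0.2 -0.4 -2.1] j6 -1.18 w 0.26
tool shift [ 0.   0.2 -0. ]
```

View pics/o25.png

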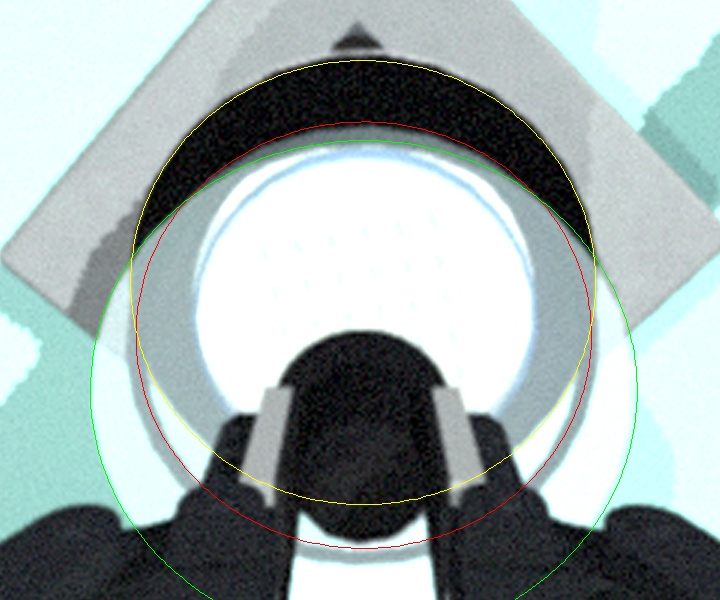

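The overlay confirms the cover foot sits centred on the TCP, 40.6 mm below it. Now I lower it in steps.

```bash
python3 -m pendant '[[-0.002,0,0,0,0.0002,0.006,255],[0,0,0,0,0,0.008,255],[0,0,0,0,0,0.006,255],[0,0,0,0,0,0,255],[0,0,0,0,0,0,255],[0,0,0,0,0,0,255]]'
python3 -c "
from h import *
s=st(549.4,64.7)"
```

```text
time: 32.6
position: [549.6, 64.5, 150.3]
ee_rot: [0.163, 0.987, 0.0, 0.001]
wrist_force: [-0.1, -0.2, -1.2]
gripper_width: 0.265
t 32.6 pos [549.6  64.5 150.3] ang 161.2 zax [ 0.001  0.    -1.   ] F [-0.1 -0.2 -1.2] j6 -1.18 w 0.265
tool shift [ 0.3  0.1 -0. ]
```

```bash
python3 -m pendant '[[0,0.001,0,0.0002,0,0.004,255],[0,0,0,0,0,0.004,255],[0,0,0,0,0,0.002,255],[0,0,0,0,0,0,255],[0,0,0,0,0,0,255],[0,0,0,0,0,0,255]]'
python3 -c "
from h import *
s=st(549.4,64.7);im=snap('wrist','w26');im2=snap('top','t26')
im2=r.get_image('side');cv2.imwrite('pics/s26.png',np.clip(cv2.resize(im2['color'][180:320,210:360,::-1],None,fx=4,fy=4,interpolation=cv2.INTER_CUBIC).astype(float)*1.6,0,255).astype(np.uint8))"
```

```text
time: 33.2
position: [549.7, 64.6, 139.7]
ee_rot: [0.163, 0.987, 0.0, 0.0]
wrist_force: [-0.1, -0.3, -1.7]
gripper_width: 0.263
t 33.2 pos [549.7  64.6 139.7] ang 161.2 zax [ 0.001  0.001 -1.   ] F [-0.1 -0.3 -1.7] j6 -1.18 w 0.263
tool shift [ 0.3 -0.  -0. ]
```

View pics/w26.png

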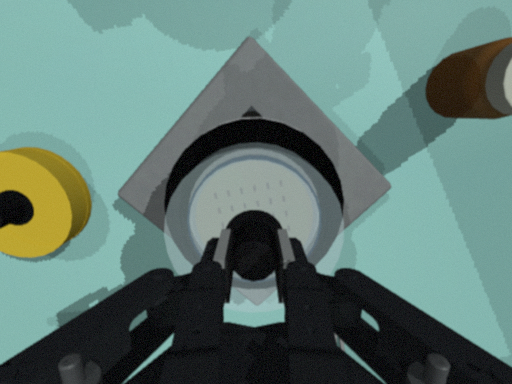

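View pics/s26.png

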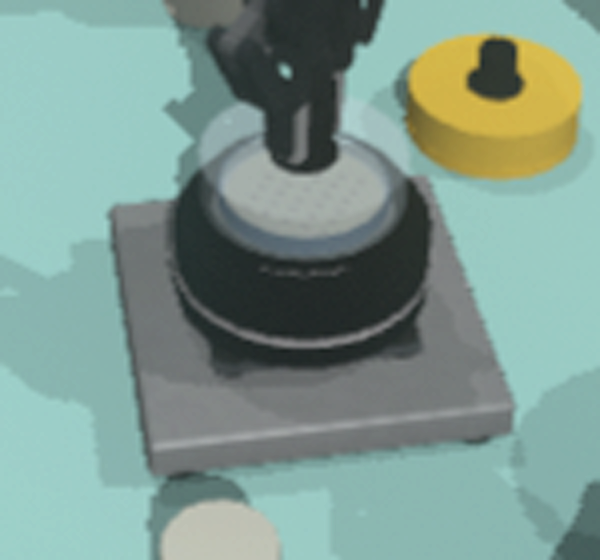

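```bash
python3 -m pendant '[[0,0,0,0.0002,0,0.0012,255],[0,0,0,0,0,0.0012,255],[0,0,0,0,0,0.001,255],[0,0,0,0,0,0,255]]'
python3 -c "
from h import *
s=st(549.4,64.7)"
```

```text
time: 33.75
position: [549.6, 64.7, 136.3]
ee_rot: [0.163, 0.987, 0.001, 0.001]
wrist_force: [0.6, 0.2, -1.1]
gripper_width: 0.264
t 33.75 pos [549.6  64.7 136.3] ang 161.2 zax [ 0.002  0.001 -1.   ] F [ 0.6  0.2 -1.1] j6 -1.18 w 0.264
tool shift [ 0.2 -0.1 -0. ]
```

```bash
python3 -m pendant '[[0,0.001,0,0,0,0.001,255],[0,0,0,0,0,0.0008,255],[0,0,0,0,0,0,255]]'
python3 -c "
from h import *
s=st(549.4,64.7)"
```

```text
time: 34.05
position: [549.6, 64.7, 134.2]
ee_rot: [0.163, 0.987, 0.001, 0.0]
wrist_force: [-0.3, 0.1, -2.2]
gripper_width: 0.261
t 34.05 pos [549.6  64.7 134.2] ang 161.2 zax [ 0.     0.001 -1.   ] F [-0.3  0.1 -2.2] j6 -1.18 w 0.261
tool shift [ 0.2 -0.1 -0. ]
```

Foot at about 93.6, below the disc top and with no contact force, so it's around the disc. Now the last 1.6 mm.

```bash
python3 -m pendant '[[0,0,0,0,0,0.0006,255],[0,0,0,0,0,0.0005,255],[0,0,0,0,0,0.0004,255],[0,0,0,0,0,0,255]]'
python3 -c "
from h import *
s=st(549.4,64.7)"
```

```text
time: 34.45
position: [549.7, 64.7, 132.6]
ee_rot: [0.163, 0.987, 0.001, 0.0]
wrist_force: [-0.2, -0.7, -2.9]
gripper_width: 0.267
t 34.45 pos [549.7  64.7 132.6] ang 161.2 zax [ 0.     0.001 -1.   ] F [-0.2 -0.7 -2.9] j6 -1.18 w 0.267
tool shift [ 0.3 -0.1 -0. ]
```

```bash
python3 -m pendant '[[0,0,0,0,0,0.0004,255],[0,0,0,0,0,0,255]]'
python3 -c "
from h import *
s=st(549.4,64.7)"
python3 -m pendant '[[0,0,0,0,0,0.0003,255],[0,0,0,0,0,0,255]]'
python3 -c "
from h import *
s=st(549.4,64.7)"
```

```text
time: 34.65
position: [549.9, 64.7, 132.4]
ee_rot: [0.163, 0.987, 0.001, 0.0]
wrist_force: [-0.2, 0.2, -2.0]
gripper_width: 0.261
t 34.65 pos [549.9  64.7 132.4] ang 161.2 zax [ 0.001  0.001 -1.   ] F [-0.2  0.2 -2. ] j6 -1.18 w 0.261
tool shift [ 0.5 -0.2 -0. ]
time: 34.85
position: [550.2, 64.7, 132.4]
ee_rot: [0.163, 0.987, 0.001, 0.001]
wrist_force: [0.1, -0.4, -1.4]
gripper_width: 0.264
t 34.85 pos [550.2  64.7 132.4] ang 161.2 zax [ 0.002  0.001 -1.   ] F [ 0.1 -0.4 -1.4] j6 -1.18 w 0.264
tool shift [ 0.7 -0.3 -0. ]
```

```bash
python3 -m pendant '[[0,0.001,0,0.0006,0,0.0006,255],[0,0,0,0,0,0.0003,255]]'
python3 -c "
from h import *
s=st(549.4,64.7)"
```

```text
time: 35.05
position: [550.4, 65.0, 132.3]
ee_rot: [0.163, 0.987, 0.001, 0.001]
wrist_force: [-0.4, 0.1, 5.4]
gripper_width: 0.266
t 35.05 pos [550.4  65.  132.3] ang 161.2 zax [ 0.002  0.002 -1.   ] F [-0.4  0.1  5.4] j6 -1.18 w 0.266
tool shift [ 0.9 -0.6 -0. ]
```

```bash
python3 -m pendant '[[0,0,0,0.0005,0,-0.0004,255],[0,0,0,0,0,0,255]]'
python3 -c "
from h import *
s=st(549.4,64.7)"
python3 -m pendant '[[0,0,0,0,0,0,200],[0,0,0,0,0,0,160],[0,0,0,0,0,0,120],[0,0,0,0,0,0,110],[0,0,0,0,0,0,110],[0,0,0,0,0,0,110]]'
python3 -c "
from h import *
s=st(549.4,64.7);im=snap('wrist','w27')"
```

```text
time: 35.25
position: [549.8, 65.2, 132.7]
ee_rot: [0.163, 0.987, 0.001, 0.001]
wrist_force: [-0.0, 0.3, -1.5]
gripper_width: 0.262
t 35.25 pos [549.8  65.2 132.7] ang 161.2 zax [ 0.002  0.002 -1.   ] F [-0.   0.3 -1.5] j6 -1.18 w 0.262
tool shift [ 0.3 -0.6 -0. ]
time: 35.85
position: [549.6, 65.1, 132.5]
ee_rot: [0.163, 0.987, 0.001, 0.001]
wrist_force: [0.2, -0.6, -0.3]
gripper_width: 0.567
t 35.85 pos [549.6  65.1 132.5] ang 161.2 zax [ 0.002  0.002 -1.   ] F [ 0.2 -0.6 -0.3] j6 -1.18 w 0.567
tool shift [ 0.1 -0.5 -0. ]
```

View pics/w27.png

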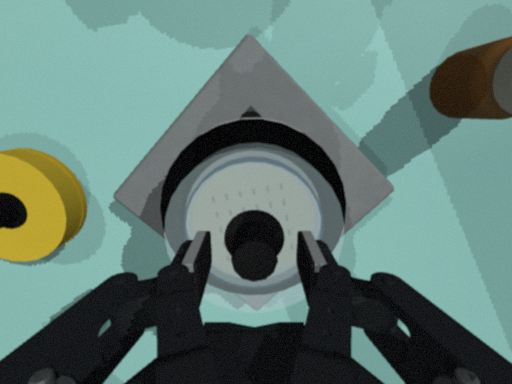

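The knob is released, with the jaws clear on both sides. I'll rise straight up, then step back to check.

```bash
python3 -m pendant '[[0,0,0,0,0,-0.004,110],[0,0,0,0,0,-0.01,110],[0,0,0,0,0,-0.02,110],[0,0,0,0,0,-0.03,110],[0,0,0,-0.02,0,-0.03,110],[0,0,0,-0.03,0,-0.01,110],[0,0,0,-0.02,0,0,110],[0,0,0,0,0,0,110],[0,0,0,0,0,0,110],[0,0,0,0,0,0,110]]'
python3 -c "
from h import *
s=st(549.4,64.7);im=snap('wrist','w28');im2=snap('top','t28')
a=ring(im,s,92,(549.2,64),62,74,'g',1);print(a)
o=ring(im,s,97,(549.2,64),48,60,'g',1);print('c',o)
print('dish',ring(im,s,114,(549,64),41,49,'b',-1))
cv2.imwrite('pics/c28.png',np.clip(cv2.resize(im['color'][:230,140:380,::-1],None,fx=3,fy=2.6,interpolation=cv2.INTER_CUBIC).astype(float)*1.6,0,255).astype(np.uint8))
im2=r.get_image('side');cv2.imwrite('pics/s28.png',np.clip(cv2.resize(im2['color'][180:320,210:360,::-1],None,fx=4,fy=4,interpolation=cv2.INTER_CUBIC).astype(float)*1.6,0,255).astype(np.uint8))"
```

```text
time: 36.9
position: [616.5, 41.9, 247.4]
ee_rot: [0.163, 0.987, 0.001, 0.002]
wrist_force: [-0.3, -0.3, -0.2]
gripper_width: 0.566
t 36.9 pos [616.5  41.9 247.4] ang 161.2 zax [ 0.004  0.002 -1.   ] F [-0.3 -0.3 -0.2] j6 -1.23 w 0.566
tool shift [70.9 -0.1 -0.2]
(array([549.02,  63.97,  66.51]), 0.17, 180)
c (array([548.95,  64.41,  52.28]), 0.45, 60)
dish (array([548.64,  64.37,  45.19]), 0.15, 180)
```

View pics/c28.png

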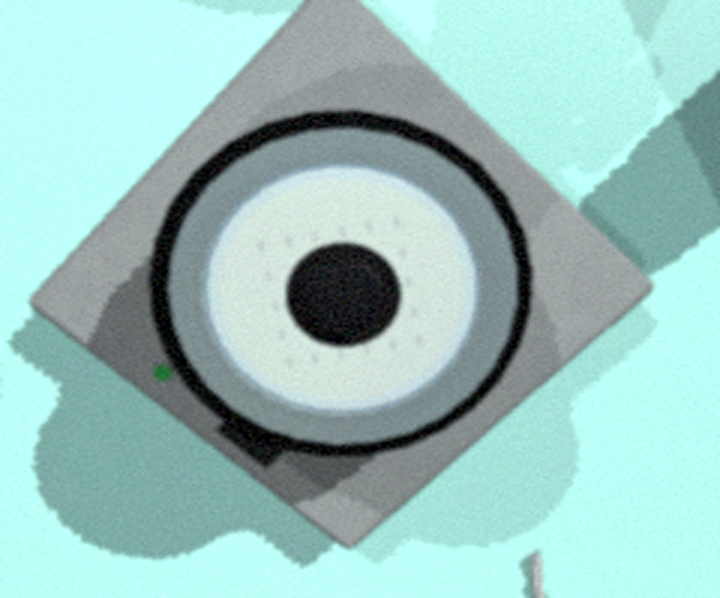

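View pics/s28.png

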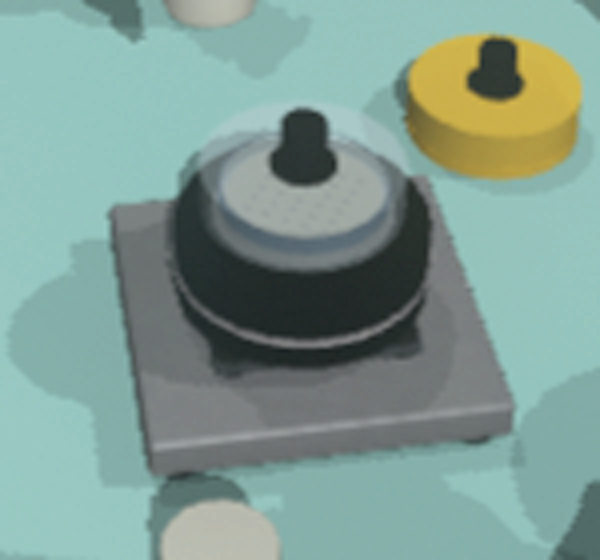

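The cover sits concentric and level, the dish is still about (-0.4,+0.4) mm from the drum centre, and the robot is well clear. Handing in.

```bash
python3 -c "
from h import *
st(); print(r.sign_off())"
```

```text
t 37.05 pos [616.4  42.1 247.1] ang 161.2 zax [ 0.004  0.002 -1.   ] F [-0.6 -0.4 -0.3] j6 -1.23 w 0.57
the job is handed in; nothing more can be done
None
```

The dish is centred and the clear cover is over it. I handed the job in at 37 s of the 67 s allowed; sign-off gives no verdict.

**Tapping:** It took four slow taps, two from the robot's side and then two back from the far side after the dish had gone about 2 mm past. At the wrist I read about 4 N at most (readings scatter by about 1 N). I only sampled this between moves, and I didn't measure the dish's speed.

**Cover:** I chose the clear one, not the yellow or purple, and lowered it until the wrist force rose to about 5 N, then let go and backed away.

**Last checks with the wrist camera:**
- **Dish:** it rests about 0.6 mm from the drum centre, and the cover did not shift it.
- **Cover:** it looks concentric and level, about 0.5 mm from the drum centre, though the ring fit behind that figure was partial. On contact its foot worked out at about 92 mm above the table, which is fully down.
- **Bystanders:** I went near none of them, but I did not measure the jar, spray bottle or tweezers again.

**Disagreements:**
- **Top view of the dish:** late top-view fits of the dish were unreliable because the arm hid part of it. I used wrist views instead; views of the same state from opposite sides agreed to about 0.2 mm.
- **Cover's starting place:** the top camera put it 3–4 mm from the wrist's estimate. I used the wrist's, and the grip closed centred.

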